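# Refit the access cover and lock its quarter-turn fastener

### The arm

A 6-joint arm with a two-finger parallel gripper is mounted at the origin on the work surface; the furniture and walls round the work are solid. World frame = base frame: x ahead of the robot, y to its left, z up, the work surface at z = 0. Lengths are in m, angles in rad, forces in N, time in s.
With the tool pointing down it reaches from about 0.275 to 0.85 m from the base axis. Payload 19 kg.
Tool frame: the origin (TCP) lies at the very end of the fingers, on their centre line; the grasp point (between the pads) lies 19 mm behind it; z points along the fingers, y is the direction in which the jaws open and shut (so a half turn about z gives the same grasp; the last joint's range is limited). The gripper opens to 85 mm and grips with 20 to 120 N. Pads are 22 mm wide; open, the fingers measure 114 mm over their backs; the gripper's body (76 mm by 85 mm) begins 54 mm behind the grasp point. The pads swing forward as they close: fully open they stand 13 mm farther back than shut.
Start: joints at [-1.294, 0.15, 1.437, -0, 1.554, -0.134], TCP at [0.23, -0.527, 0.231] pointing down, gripper open.
Joint ranges: [-2.8, 2.8], [-0.68, 2.1], [0.12, 2.68], [-1.39, 4.53], [0.16, 2.79], [-2.81, 2.81]. Speed limits (rad/s): [1.89, 1.89, 2.22, 3.01, 3.01, 3.01].

### API

Orientations are given as a rotation vector (axis times angle).
In Python, from cell import readout, snapshot, get_calibration, workorder gives the robot as it stands.
- The arm moves only by the tool jog_arm, never from a script. Its argument "plan" is a list of rows, each an object of numbers: "dx", "dy", "dz": the shift along the world's x, y, z in m; "turn": the turn about the world's z in degrees. A call has 1 to 8 rows; each row shifts and turns the pose as measured when the row begins; what a row does not reach is not made up. A row lasts 1/10 s, in which the tool goes at most 50 mm and 8.59 degrees, less where a joint would pass 70% of its speed; a pose out of reach is approached as far as the arm can. A call with a gripper value outside its range is refused whole. "grip" is the closure, from 0 (fully open) to 1 (shut), set as the call begins (left out, the last holds). The fingers move at their own pace and stop on an object; "force" is the grip in N (left out, the last holds). Time passes only in rows, so rows that do not move let the fingers close. It gives the time, the measured TCP pose, the force and the opening at its end, in the units of the state.
- readout.observe(): the state, without advancing time (a new reading comes with each control period).
- snapshot(name): name is "side" or "top" or "wrist"; returns (picture, depth): 400x640x3 uint8, red, green, blue; 400x640 float32, m along the optical axis (not along the pixel's ray), 0 where there is no reading.
- get_calibration(name): a dict with "fx", "fy", "cx", "cy" (pixels), "k1" (the pictures are not rectified: a ray, as slopes to the right and down, at radius r is drawn at 1 + k1 r^2 times it, then the intrinsics apply), "R" (3x3) and "t" (3): a world point X has camera coordinates R X + t. Camera axes: x right, y down, z forward; pixel columns grow to the right and rows downward; lengths in m; the calibration is good to about 2 mm. A picture is of the moment at which its call begins: read the wrist's pose just before it. get_calibration takes no time and is no camera call; for the wrist camera it gives the pose at the moment of the call.
- workorder.hand_in(): hands the job in, once; it reports no verdict.
The state is a dict: "clock": time; "joint_positions": joint angles; "dq": joint speeds; "joint_torque": joint torques, N m; "tool_pos": TCP position; "eef_rot": TCP orientation; "force": force on the tool from outside, world axes, zero at the start; "ft_torque": the same for the moment, N m; "opening": finger opening in m.
Only numpy, scipy, OpenCV 4.12 (cv2) and the standard library are available. Lean on these libraries where they do the work, as an engineer would, in place of code of your own. Each camera call takes 0.05 s, during which the arm holds its last target.

### The job

Put the loose square cover back into the opening on top of the white instrument box, then, with the wing pointing front to back along the box's slot, press its sprung wing knob down and turn it a quarter turn clockwise until it drops into its detent and stays down and locked, wing across the box. Go by feel: the keeper inside sits at an unknown depth, so press only as deep as is needed and do not ram the pin on the bottom or strain it against its stop. Leave the other things on the bench where they are.

Things in the scene. Friction and masses are not known exactly. Their poses are not given: they have to be found in the camera images.
- housing: white instrument box fixed to the bench, 140 (x) x 120 (y) x 75 mm high, two round tube connectors on its front (-x) face. Origin: centre of its underside, z up. In the middle of its top is a square opening, 83 mm, sides along the box's x and y, 2 mm chamfer; under it a 44 mm square steel keeper
- opening (a point): centre of the square opening, level with the top face of the box (75 mm above the bench); axes as the box's
- keeper_mid (a point): point on the box's vertical axis, 18 mm below the top face: nominal top of the keeper (true top up to 7 mm higher or lower, not measured, new each start). Its entry slot runs along the box's x, 9.4 mm wide, 44 mm long. Under its 5.5 mm plate the pin can turn 90 deg clockwise from above (not the other way) to a solid stop; there, along the box's y, a notch 2.5 mm up into the plate takes it
- cover: loose square aluminium plug cover, 0.25 to 0.4 kg: flange 98x98x5 mm on a hollow skirt 80x80 mm outside, 20 mm deep, on which it stands. Origin: centre of the skirt's lower edge, z up. Fits the opening any of four ways, 1.5 mm play a side; seated, the flange lies on the box and the origin is 20 mm below the box's top. In its middle a captive fastener: wing knob on a sprung spindle
- wing_mid (a point): middle of the wing, on the fastener's axis; x along the wing. The wing is an upright black bar 34 mm long, 9 mm thick, 26 mm high on a disc 36 mm across, 5 mm thick; this point is 6.5 mm below the wing's top and 19 mm above the disc's top (fingertips may rest on the disc to press). Knob up, it is 80 mm above the cover's origin and the disc is 31 mm above the flange
- pin (a point): centre of the fastener's cross pin: 26 mm long over its ends, 5 mm round, parallel to the wing (x along it), 68 mm below point wing_mid. With the knob up it is inside the skirt, and in a seated cover it is clear above the keeper
- plunger (a joint): how far the knob is pressed down (m), 0 is up; spring 3.5 N at 0 and 0.15 N more per mm. In a seated cover the pin can turn under the keeper's plate from 18 mm and meets the rigid floor at 20 mm, both shifted by the keeper's unknown -7 to +7 mm (always 2 mm apart). Locked and let go it stays at 15.5 mm plus that shift. Pushing on the box with over 36 N is too much
- wing (a joint): turn of the wing against the cover (rad), growing clockwise seen from above; at 0 the wing lies along the cover's x axis. It turns with light friction (0.03 N m) and stays where it is left; only a lined-up pin goes down the slot
- bottle_amber_b: brown glass bottle with screw cap, 44 mm wide, 82 mm tall; bystander, origin at its underside
- timer: flat white lab timer, 70x72x18 mm; bystander, origin at its underside
- beaker: clear beaker, 57 mm wide, 68 mm tall; bystander, origin at its underside
- fuse_box: small plain white box, 28x37x12 mm; bystander, origin at its underside
- usb_stick: green memory stick, 51x26x8 mm; bystander, origin at its underside

How it is judged:
On the way:
1. the cover is seated in the opening, knob still up (horizontal distance between cover and opening below 0.005 m and z of cover in the frame of housing between 0.052 and 0.058 m and angle between cover's own z axis and vertical below 0.04 rad and value of joint plunger below 0.006 m), for 0.2 s.
At the end, for the whole second after the job is handed in: the cover is seated in the opening (centre within 5 mm, flange within 3 mm of flat on the box), the wing lies across the box (within 7 degrees of the box's y) with its knob held down by the keeper (pressed 7 to 24.5 mm) and let go, all at rest (horizontal distance between cover and opening below 0.005 m and z of cover in the frame of housing between 0.052 and 0.058 m and angle between cover's own z axis and vertical below 0.04 rad and angle between the x axis of wing_mid and the y axis of housing, either way round below 0.13 rad and value of joint plunger between 0.007 and 0.0245 m and linear speed of cover below 0.01 m/s); the robot touches nothing.
It fails at once if cover and fastener together push on the box or its keeper with more than 36 N (rammed on the bottom, or strained against the stop) (contact force between cover and housing above 36 N).
It fails at once if a bystander is moved more than 30 mm (distance of any of timer, fuse_box, usb_stick from where it was at the start of the episode above 0.03 m).
It also fails if it takes over 70 s, if anything falls off the work surface, if the arm or the gripper's body presses on something with over 40 N, if the wrist force passes 120 N, or if a joint passes its speed limit or range.

## Working session

There is one attempt and no reset: what is moved stays moved. The work goes in short steps, Python scripts to look and compute and a tool call to move; the robot and the scene stay as the last step left them, time stands still between calls to the robot, and variables do not carry over. Pictures are saved under pics/ and viewed, and the job is handed in when it is done.

Besides the shell and the picture viewer there is one more tool, called after "Emit:" as name(argument=value, ...) on one line, values as JSON. jog_arm: Moves the arm, as the interface text tells. Its arguments: {"type":"object","properties":{"plan":{"type":"array","items":{"type":"object","properties":{"dx":{"type":"number"},"dy":{"type":"number"},"dz":{"type":"number"},"turn":{"type":"number"}}}},"grip":{"type":"number"},"force":{"type":"number"}},"required":["plan"]}

```bash
ls; mkdir -p pics
cat > h.py <<'E'
import numpy as np, cv2
from cell import readout, snapshot, get_calibration, workorder
def shot(name,fn):
    c=get_calibration(name); im,d=snapshot(name)
    np.savez('pics/'+fn+'.npz',im=im,d=d,**{k:np.array(c[k]) for k in c})
    cv2.imwrite('pics/'+fn+'.png',im[:,:,::-1]); return c,im,d
def rays(c,px):
    px=np.atleast_2d(np.array(px,float))
    K=np.array([[c['fx'],0,c['cx']],[0,c['fy'],c['cy']],[0,0,1.]])
    u=cv2.undistortPoints(px.reshape(-1,1,2),K,np.array([float(c['k1']),0,0,0])).reshape(-1,2)
    return np.c_[u,np.ones(len(u))]
def onplane(c,px,z):
    R=np.array(c['R']);t=np.array(c['t']); r=rays(c,px)@R; o=-R.T@t
    s=(z-o[2])/r[:,2]; return o+r*s[:,None]
def withdepth(c,px,dd):
    R=np.array(c['R']);t=np.array(c['t']); return (rays(c,px)*np.reshape(dd,(-1,1))-t)@R
E
python3 - <<'E'
from h import *
for n in ['side','top','wrist']:
    c,im,d=shot(n,n+'0'); print(n,{k:np.round(c[k],3).tolist() for k in c})
print(readout.observe())
E
```

```text
pics
side {'fx': 435.731, 'fy': 435.731, 'cx': 319.548, 'cy': 193.398, 'k1': 0.03, 'R': [[0.873, -0.488, -0.012], [-0.184, -0.307, -0.934], [0.452, 0.817, -0.358]], 't': [-0.466, 0.172, 1.042]}
top {'fx': 519.696, 'fy': 519.696, 'cx': 300.336, 'cy': 201.941, 'k1': 0.043, 'R': [[-0.029, -1.0, -0.009], [-0.984, 0.03, -0.178], [0.178, 0.004, -0.984]], 't': [-0.018, 0.527, 1.209]}
wrist {'fx': 355.106, 'fy': 355.106, 'cx': 315.738, 'cy': 197.963, 'k1': -0.032, 'R': [[0.399, -0.917, -0.002], [-0.877, -0.382, 0.292], [-0.269, -0.115, -0.956]], 't': [-0.575, -0.038, 0.38]}
{'clock': 0.15, 'joint_positions': array([-1.29400922e+00,  1.50862809e-01,  1.43783150e+00,  2.05936360e-05,
        1.55384023e+00, -1.34011306e-01]), 'dq': array([-1.78888955e-03, -1.83508527e-03, -6.29232104e-04,  8.51587173e-05,
       -1.04809296e-03,  1.06307913e-03]), 'joint_torque': array([ 3.94688323e-03, -7.13383198e+01, -5.71038544e+01,  4.11236340e-05,
        7.19274249e-03,  3.14337706e-05]), 'tool_pos': array([ 0.22955126, -0.52698575,  0.23084497]), 'eef_rot': array([-3.07463419e+00, -6.40560460e-01,  7.32462615e-05]), 'force': array([-0.5050657 , -0.75886165, -0.01386677]), 'ft_torque': array([-0.00701272, -0.00140682, -0.04538145]), 'opening': 0.08529732427787831}
```

View pics/top0.png

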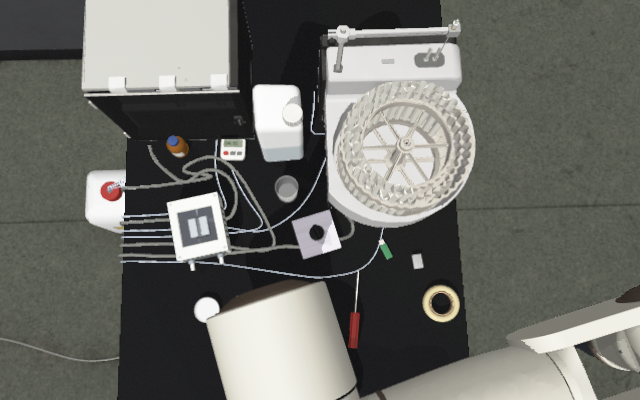

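View pics/side0.png

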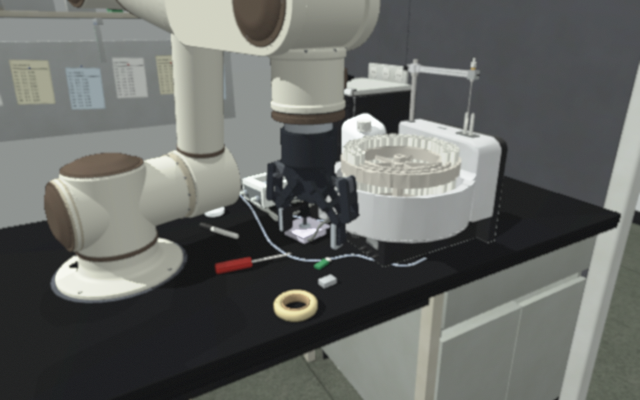

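View pics/wrist0.png

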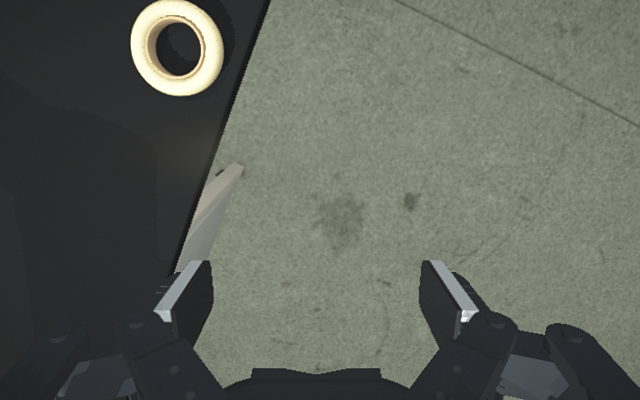

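Top view: the cover is at about (317,234), the box with its opening at about (198,227), the timer at (233,149), the beaker at (287,188), the USB stick at (385,248) and the fuse box at (418,261). The tool is out of view on the right. Next I'll measure the two squares.

Run:
```python
from h import *
z=np.load('pics/top0.npz'); im=z['im']; d=z['d']
cv2.imwrite('pics/crop0.png',cv2.resize(im[170:290,150:350,::-1],None,fx=4,fy=4,interpolation=cv2.INTER_CUBIC))
# cover flange mask by depth
yy,xx=np.mgrid[0:400,0:640]
P=withdepth(z,np.c_[xx.ravel(),yy.ravel()],d.ravel()).reshape(400,640,3)
np.save('pics/P0.npy',P)
for (u,v) in [(317,234),(317,228),(302,240),(330,245),(335,222),(178,220),(220,250),(198,227),(185,235),(190,228),(205,226),(385,248),(418,261)]: print((u,v),np.round(P[v,u],4),im[v,u])
```

```text
(317, 234) [ 0.443  -0.0697  0.0844] [24 25 26]
(317, 228) [ 0.4571 -0.0702  0.0836] [22 22 25]
(302, 240) [ 0.4364 -0.0344  0.0248] [184 179 189]
(330, 245) [ 0.4226 -0.102   0.0214] [239 237 242]
(335, 222) [ 0.4812 -0.1176  0.0023] [21 23 22]
(178, 220) [0.4875 0.2558 0.0717] [163 165 163]
(220, 250) [0.4135 0.1564 0.0765] [246 247 244]
(198, 227) [0.4732 0.2141 0.045 ] [134 139 142]
(185, 235) [0.4584 0.2517 0.0157] [ 98 100 107]
(190, 228) [0.4689 0.2293 0.0631] [216 222 225]
(205, 226) [0.4729 0.1944 0.0608] [217 223 227]
(385, 248) [ 0.4122 -0.2359  0.0134] [ 86 154 108]
(418, 261) [ 0.3785 -0.3134  0.0144] [200 201 200]
```

View pics/crop0.png

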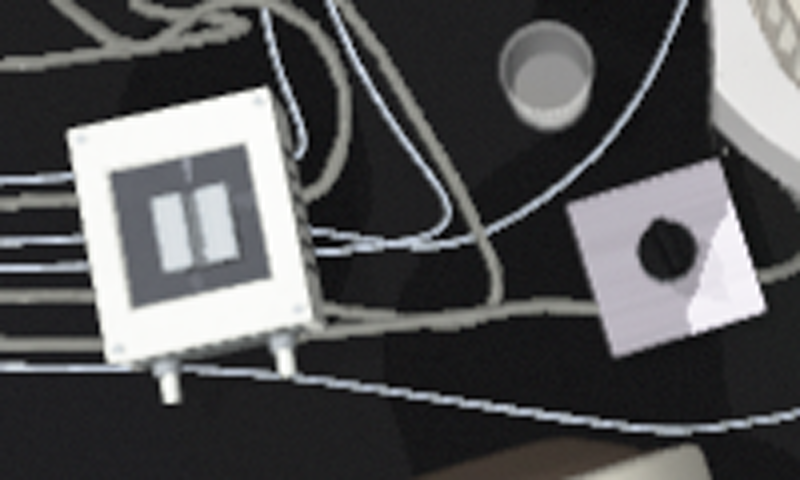

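```bash
cat > quad.py <<'E'
from h import *
def fitquad(mask,c,z,name):
    cn,_=cv2.findContours(mask.astype(np.uint8),cv2.RETR_EXTERNAL,cv2.CHAIN_APPROX_NONE)
    cc=max(cn,key=cv2.contourArea); h=cv2.convexHull(cc)
    p=onplane(c,cc.reshape(-1,2).astype(float),z)[:,:2]
    (cx,cy),(w,hh),a=cv2.minAreaRect((p*1000).astype(np.float32))
    print(name,'centre',round(cx,1),round(cy,1),'size',round(w,1),round(hh,1),'ang',round(a,2),'area',cv2.contourArea(cc))
E
python3 - <<'E'
from quad import *
z=np.load('pics/top0.npz'); im=z['im']; P=np.load('pics/P0.npy')
g=cv2.cvtColor(im,cv2.COLOR_RGB2GRAY)
yy,xx=np.mgrid[0:400,0:640]
box=(g>140)&(xx>160)&(xx<235)&(yy>188)&(yy<268)&(P[...,2]>0.05)
m=box.astype(np.uint8)
hole=((g<125)|(P[...,2]<0.069))&(xx>174)&(xx<222)&(yy>203)&(yy<250)
hole=cv2.morphologyEx(hole.astype(np.uint8),cv2.MORPH_OPEN,np.ones((3,3)))
fitquad(cv2.morphologyEx(m,cv2.MORPH_OPEN,np.ones((5,5))),z,0.075,'box')
fitquad(hole,z,0.075,'hole')
cov=((g>100))&(xx>285)&(xx<345)&(yy>205)&(yy<262)
cov=cv2.morphologyEx(cov.astype(np.uint8),cv2.MORPH_OPEN,np.ones((7,7)))
fitquad(cov,z,0.025,'cover')
o=im.copy(); o[hole>0]=[255,0,0]; o[cov>0]=[0,255,0]; o[(m>0)&(hole==0)]=[0,0,255]
cv2.imwrite('pics/mask0.png',cv2.resize(o[170:290,150:350,::-1],None,fx=4,fy=4,interpolation=cv2.INTER_NEAREST))
E
```

```text
box centre 471.2 210.5 size 144.6 122.6 ang 10.62 area 3055.0
hole centre 472.2 209.5 size 84.4 82.4 ang 10.76 area 1180.0
cover centre 450.2 -69.2 size 98.9 99.9 ang 15.55 area 1535.0
```

View pics/mask0.png

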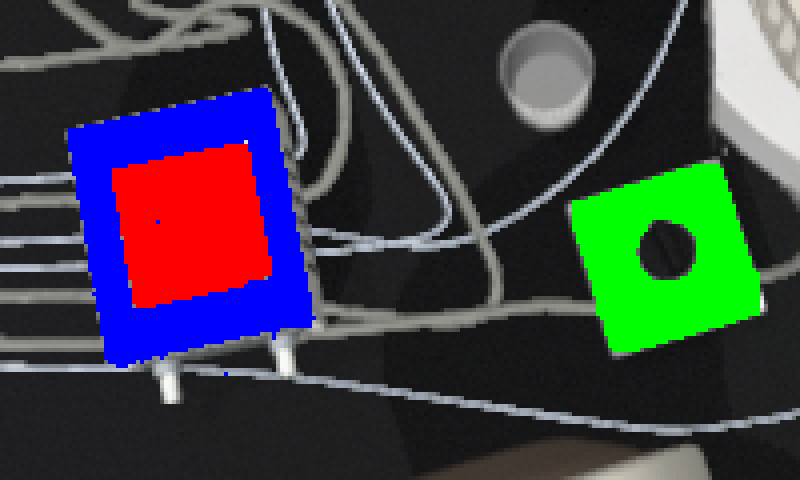

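Run:
```python
from h import *
from scipy.spatial.transform import Rotation as Ro
P=np.load('pics/P0.npy'); s=readout.observe()
print(np.round(Ro.from_rotvec(s['eef_rot']).as_matrix(),3))
c=get_calibration('wrist'); print('cam',-np.array(c['R']).T@np.array(c['t']), 'tcp',s['tool_pos'])
for n,(u0,u1,v0,v1) in dict(rotor=(325,475,80,225),jug=(255,300,85,160),beaker=(275,298,178,202),bottle=(165,190,135,158),timer=(220,246,138,160)).items():
    q=P[v0:v1,u0:u1].reshape(-1,3); q=q[(q[:,2]>0.01)&(q[:,2]<0.6)]; print(n,np.round(np.percentile(q,[2,98],axis=0),3))
```

```text
[[ 0.917  0.399 -0.   ]
 [ 0.399 -0.917  0.001]
 [ 0.    -0.001 -1.   ]]
cam [ 0.29816786 -0.49798737  0.37358429] tcp [ 0.22955126 -0.52698575  0.23084497]
rotor [[ 0.462 -0.39   0.095]
 [ 0.734 -0.098  0.266]]
jug [[ 0.64  -0.035  0.033]
 [ 0.73   0.052  0.283]]
beaker [[ 0.535 -0.026  0.012]
 [ 0.587  0.026  0.069]]
bottle [[0.66  0.239 0.013]
 [0.698 0.291 0.084]]
timer [[0.649 0.103 0.01 ]
 [0.699 0.164 0.035]]
```

Run:
```python
from h import *
P=np.load('pics/P0.npy').reshape(-1,3); c=np.array([.45,-.07])
q=P[(P[:,2]>0.03)&(P[:,2]<.5)]; r=np.hypot(*(q[:,:2]-c).T)
for a in range(-180,180,20):
    v=q-np.r_[c,0]; an=np.degrees(np.arctan2(v[:,1],v[:,0])); m=(an>=a)&(an<a+20)&(r>0.04)&(r<.2)
    if m.sum(): i=np.argmin(np.where(m,r,9)); print(a,round(r[i],3),np.round(q[i],3), round(q[m&(r<.16)][:,2].max() if (m&(r<.16)).any() else 0,3))
```

```text
-140 0.051 [ 0.419 -0.111  0.031] 0.031
-100 0.042 [ 0.453 -0.112  0.032] 0.202
-80 0.045 [ 0.463 -0.113  0.03 ] 0.268
-60 0.066 [ 0.499 -0.114  0.197] 0.267
-40 0.042 [ 0.488 -0.087  0.031] 0.269
-20 0.076 [ 0.521 -0.096  0.14 ] 0.261
0 0.121 [ 0.563 -0.029  0.071] 0.071
20 0.047 [ 0.494 -0.053  0.031] 0.072
40 0.053 [ 0.482 -0.029  0.032] 0.071
60 0.046 [ 0.463 -0.026  0.031] 0.031
80 0.043 [ 0.443 -0.027  0.03 ] 0.03
120 0.047 [ 0.426 -0.029  0.031] 0.031
140 0.05 [ 0.404 -0.05   0.031] 0.031
```

Emit:
jog_arm(plan=[{"dx": 0.02,"dy": 0.046,"dz": 0.005},{"dx": 0.02,"dy": 0.046,"dz": 0.005},{"dx": 0.02,"dy": 0.046,"dz": 0.005},{"dx": 0.01,"dy": 0.048},{"dx": 0.005,"dy": 0.048},{"dx": 0.005,"dy": 0.048},{"dx": 0.005,"dy": 0.048},{"dx": 0.01,"dy": 0.048}])

```text
invalid input
```

Emit:
jog_arm(plan=[{"dx": 0.02,"dy": 0.045,"dz": 0.005,"turn": 0},{"dx": 0.02,"dy": 0.045,"dz": 0.005,"turn": 0},{"dx": 0.02,"dy": 0.045,"dz": 0.005,"turn": 0},{"dx": 0.01,"dy": 0.045,"dz": 0,"turn": 0},{"dx": 0.005,"dy": 0.045,"dz": 0,"turn": 0},{"dx": 0.005,"dy": 0.045,"dz": 0,"turn": 0},{"dx": 0.005,"dy": 0.045,"dz": 0,"turn": 0},{"dx": 0.01,"dy": 0.045,"dz": 0,"turn": 0}])

```text
clock: 0.95
tool_pos: [0.3231, -0.1577, 0.2422]
eef_rot: [-3.072, -0.628, 0.001]
force: [1.9, -0.8, 0.8]
opening: 0.0853
```

Run:
```python
from h import *
c,im,d=shot('wrist','w1'); print(readout.observe()['tool_pos'])
```

```text
[ 0.32429137 -0.15205686  0.24258931]
```

View pics/w1.png

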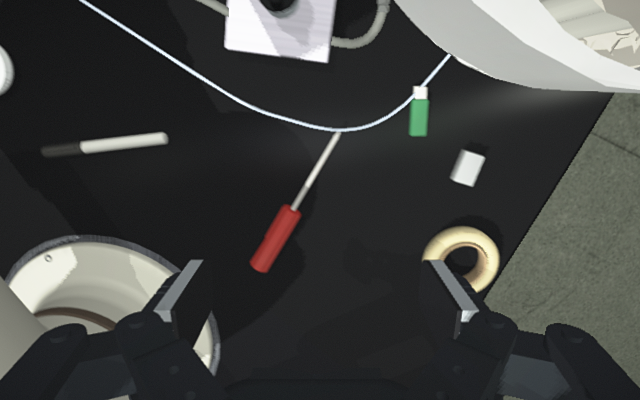

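Emit:
jog_arm(plan=[{"dx": 0.025,"dy": 0.03,"dz": 0.01,"turn": 0},{"dx": 0.025,"dy": 0.03,"dz": 0.01,"turn": 0},{"dx": 0,"dy": 0,"dz": 0,"turn": 0}])

```text
clock: 1.3
tool_pos: [0.3751, -0.0877, 0.2636]
eef_rot: [-3.07, -0.636, -0.004]
force: [0.2, 0.1, 0.2]
opening: 0.0856
```

Run:
```python
from h import *
c,im,d=shot('wrist','w2'); s=readout.observe(); print(s['tool_pos'],s['eef_rot'],s['force'])
cv2.imwrite('pics/w2c.png',cv2.resize(im[0:260,180:500,::-1],None,fx=2.2,fy=2.2,interpolation=cv2.INTER_CUBIC))
```

```text
[ 0.37408718 -0.08891024  0.26302777] [-3.07036860e+00 -6.35125266e-01 -2.42501345e-03] [-0.44921098 -0.22424094 -0.19732557]
```

View pics/w2c.png

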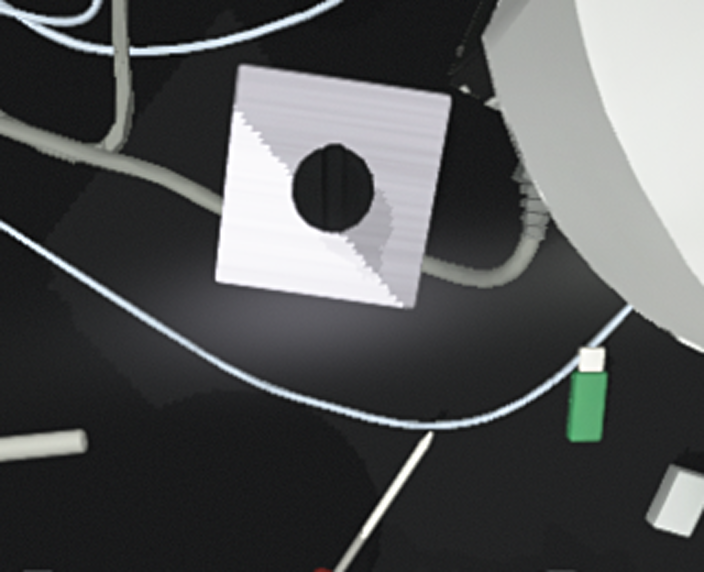

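Run:
```python
from h import *
z=np.load('pics/w2.npz'); im=z['im']; g=im[55:115,300:365].astype(float)
o=np.clip(g*5,0,255).astype(np.uint8)
cv2.imwrite('pics/w2d.png',cv2.resize(o[:,:,::-1],None,fx=10,fy=10,interpolation=cv2.INTER_NEAREST))
gg=cv2.cvtColor(im,cv2.COLOR_RGB2GRAY); print(gg[84:88,308:352]); 
d=z['d']; 
P=withdepth(z,np.array([[u,86] for u in range(300,362,3)]),d[86,300:362:3]); print(np.round(P,4))
```

```text
[[247 247 250 255 180  61  23  30  33  33  34  34  33  32  33  33  34  35
   25  21  26  28  32  31  33  31  31  26  24  26  29  30  30  28  28  31
   29  33  32  30  22  61 196 205]
 [249 249 251 255 181  60  24  32  34  35  32  34  30  34  35  33  33  33
   24  21  28  30  30  33  32  33  31  27  27  27  29  29  29  29  30  30
   29  32  31  31  21  52 176 190]
 [250 250 253 255 179  50  26  31  33  34  35  34  32  32  33  30  31  33
   26  22  24  29  32  32  30  31  33  29  26  26  29  31  31  28  30  30
   33  33  32  32  23  49 164 178]
 [250 250 253 255 174  44  25  31  33  33  31  35  32  35  33  32  36  33
   26  25  26  31  32  31  33  32  32  27  25  26  29  29  29  29  31  30
   30  33  34  31  23  41 137 175]]
[[ 0.4409 -0.0406  0.0244]
 [ 0.4421 -0.0435  0.0252]
 [ 0.4434 -0.0464  0.0254]
 [ 0.4446 -0.0492  0.0261]
 [ 0.4456 -0.0527  0.0589]
 [ 0.4467 -0.0553  0.0606]
 [ 0.4478 -0.0579  0.0606]
 [ 0.4489 -0.0604  0.0606]
 [ 0.45   -0.063   0.0645]
 [ 0.4506 -0.0652  0.0849]
 [ 0.4516 -0.0675  0.0876]
 [ 0.4526 -0.0699  0.0864]
 [ 0.4537 -0.0723  0.0849]
 [ 0.4556 -0.0758  0.0605]
 [ 0.4567 -0.0784  0.0608]
 [ 0.4578 -0.0809  0.062 ]
 [ 0.4589 -0.0835  0.0614]
 [ 0.4617 -0.0887  0.0264]
 [ 0.463  -0.0917  0.0247]
 [ 0.4642 -0.0945  0.0249]
 [ 0.4654 -0.0973  0.025 ]]
```

View pics/w2d.png

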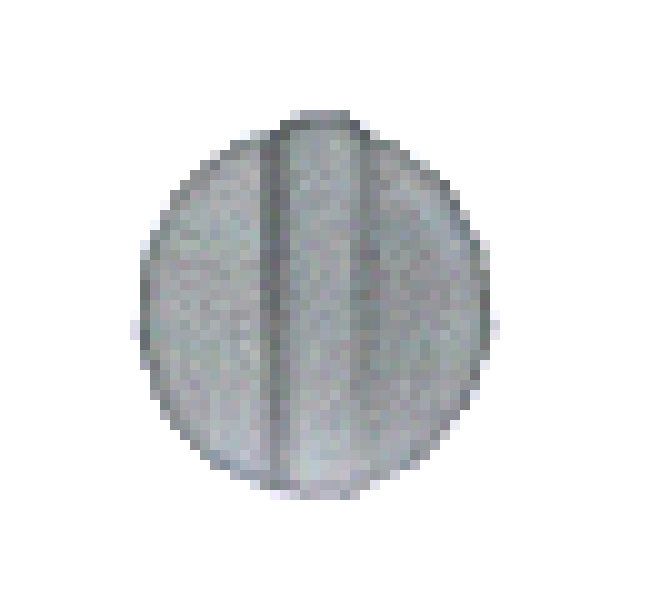

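Run:
```python
from h import *
from quad import fitquad
z=np.load('pics/w2.npz'); im=z['im']; d=z['d']
yy,xx=np.mgrid[0:400,0:640]
P=withdepth(z,np.c_[xx.ravel(),yy.ravel()],d.ravel()).reshape(400,640,3)
near=np.hypot(P[...,0]-.45,P[...,1]+.07)<.03
m=near&(P[...,2]>0.078)&(P[...,2]<.1)
q=P[m][:,:2]*1000; print(m.sum())
print(cv2.minAreaRect(q.astype(np.float32))); print(np.median(P[m],axis=0))
w,v=np.linalg.eigh(np.cov(q.T)); print(q.mean(0),np.sqrt(w*12),np.degrees(np.arctan2(v[1,1],v[0,1])))
fitquad(m,z,0.0865,'wing')
m2=near&(P[...,2]>0.055); fitquad(m2,z,0.061,'disc')
g=cv2.cvtColor(im,cv2.COLOR_RGB2GRAY)
# disc outline vs. flange
fl=(g>100)&(xx>270)&(xx<390)&(yy>25)&(yy<145); fl=cv2.morphologyEx(fl.astype(np.uint8),cv2.MORPH_OPEN,np.ones((7,7)))
fitquad(fl,z,0.025,'flange')
from scipy.spatial.transform import Rotation as Ro
s=readout.observe(); R=Ro.from_rotvec(s['eef_rot']).as_matrix(); print(np.degrees(np.arctan2(R[1,0],R[0,0])),s['tool_pos'],s['joint_positions'])
# image angle of wing in rows
for r in range(70,104,3):
    cs=np.where(m[r])[0]; print(r,cs.min() if len(cs) else None,cs.max() if len(cs) else None)
```

```text
406
((452.62408447265625, -68.18586730957031), (33.3144416809082, 8.450429916381836), 24.259384155273438)
[ 0.45290142 -0.06828909  0.08632834]
[452.78968695 -68.34614023] [ 8.58537846 33.59955557] -155.63523652537356
wing centre 452.5 -68.1 size 33.1 8.5 ang 24.23 area 359.0
disc centre 452.7 -68.5 size 35.1 34.7 ang 69.32 area 1152.0
flange centre 452.6 -69.7 size 98.7 106.2 ang 15.6 area 9358.0
23.373862073908317 [ 0.37408718 -0.08891024  0.26302777] [-0.43948884 -0.26694788  1.76847053  0.0059205   1.64256388  0.72376579]
70 326 336
73 327 336
76 327 336
79 327 336
82 327 336
85 327 336
88 327 336
91 327 336
94 327 336
97 327 336
100 327 336
103 327 336
```

Emit:
jog_arm(plan=[{"dx": 0,"dy": 0,"dz": 0.005,"turn": 8.5},{"dx": 0,"dy": 0,"dz": 0.005,"turn": 8.5},{"dx": 0,"dy": 0,"dz": 0.005,"turn": 8.5},{"dx": 0,"dy": 0,"dz": 0,"turn": 8.5},{"dx": 0,"dy": 0,"dz": 0,"turn": 8.5},{"dx": 0,"dy": 0,"dz": 0,"turn": 8.5},{"dx": 0,"dy": 0,"dz": 0,"turn": 8.5},{"dx": 0,"dy": 0,"dz": 0,"turn": 8.5}], grip=0.6)

```text
clock: 2.15
tool_pos: [0.3702, -0.0942, 0.2755]
eef_rot: [-2.174, -2.258, 0.012]
force: [-0.1, -0.2, -0.0]
opening: 0.0342
```

Emit:
jog_arm(plan=[{"dx": 0.005,"dy": 0,"dz": 0,"turn": 8.5},{"dx": 0.01,"dy": 0.003,"dz": 0,"turn": 8.5},{"dx": 0.01,"dy": 0.003,"dz": 0,"turn": 8.5},{"dx": 0.01,"dy": 0.003,"dz": 0,"turn": 8.5},{"dx": 0.01,"dy": 0.003,"dz": 0,"turn": 8.5},{"dx": 0.01,"dy": 0.003,"dz": 0,"turn": 8.5},{"dx": 0.005,"dy": 0.003,"dz": 0,"turn": 8.5},{"dx": 0.005,"dy": 0,"dz": 0,"turn": 8.5}])

```text
clock: 2.95
tool_pos: [0.4328, -0.0834, 0.2723]
eef_rot: [-0.519, -3.092, 0.021]
force: [-0.2, -0.1, -0.1]
opening: 0.0339
```

```bash
cat > st.py <<'E'
from h import *
from scipy.spatial.transform import Rotation as Ro
s=readout.observe(); R=Ro.from_rotvec(s['eef_rot']).as_matrix()
print('t',s['clock'],'pos',np.round(s['tool_pos'],4),'yaw',round(np.degrees(np.arctan2(R[1,0],R[0,0])),2),'tilt',np.round(R[:2,2],4),'j',np.round(s['joint_positions'],2),'F',np.round(s['force'],1),'T',np.round(s['ft_torque'],2),'op',round(s['opening'],4))
E
python3 st.py
```

```text
t 2.95 pos [ 0.4328 -0.0834  0.2723] yaw 160.95 tilt [-0.0081 -0.012 ] j [-0.36 -0.14  1.65 -0.01  1.64 -1.59] F [-0.2 -0.1 -0.1] T [-0.02 -0.02  0.02] op 0.0339
```

Emit:
jog_arm(plan=[{"dx": 0.003,"dy": 0.003,"dz": 0,"turn": 8.5},{"dx": 0.003,"dy": 0.003,"dz": 0,"turn": 8.5},{"dx": 0.003,"dy": 0.003,"dz": 0,"turn": 8.5},{"dx": 0.002,"dy": 0.002,"dz": 0,"turn": 8.5},{"dx": 0.002,"dy": 0.002,"dz": 0,"turn": 6},{"dx": 0,"dy": 0,"dz": 0,"turn": 0},{"dx": 0,"dy": 0,"dz": 0,"turn": 0}])

```text
clock: 3.65
tool_pos: [0.4432, -0.0768, 0.2692]
eef_rot: [0.584, -3.08, 0.023]
force: [0.7, -0.3, 0.3]
opening: 0.0341
```

```bash
python3 st.py
```

```text
t 3.65 pos [ 0.4432 -0.0768  0.2692] yaw -158.54 tilt [-0.0041 -0.0155] j [-0.33 -0.12  1.64 -0.02  1.62 -2.28] F [ 0.7 -0.3  0.3] T [ 0.02 -0.01 -0.04] op 0.0341
```

Emit:
jog_arm(plan=[{"dx": 0.005,"dy": 0.005,"dz": -0.03,"turn": 1.5},{"dx": 0.004,"dy": 0.004,"dz": -0.04,"turn": 1.3},{"dx": 0,"dy": 0,"dz": -0.04,"turn": 0},{"dx": 0,"dy": 0,"dz": -0.03,"turn": 0},{"dx": 0,"dy": 0,"dz": 0,"turn": 0}])

```text
clock: 4.15
tool_pos: [0.4507, -0.0701, 0.1253]
eef_rot: [0.632, -3.072, 0.026]
force: [-0.7, -0.1, 0.8]
opening: 0.034
```

```bash
python3 st.py
python3 - <<'E'
from h import *
c,im,d=shot('wrist','w3')
R=np.array(c['R']); t=np.array(c['t']); print('campos',-R.T@t)
E
```

```text
t 4.15 pos [ 0.4507 -0.0701  0.1253] yaw -156.74 tilt [-0.0014 -0.0169] j [-0.31 -0.04  1.85 -0.02  1.32 -2.28] F [-0.7 -0.1  0.8] T [ 0.01  0.01 -0.05] op 0.034
campos [ 0.38259927 -0.09779557  0.26863359]
```

View pics/w3.png

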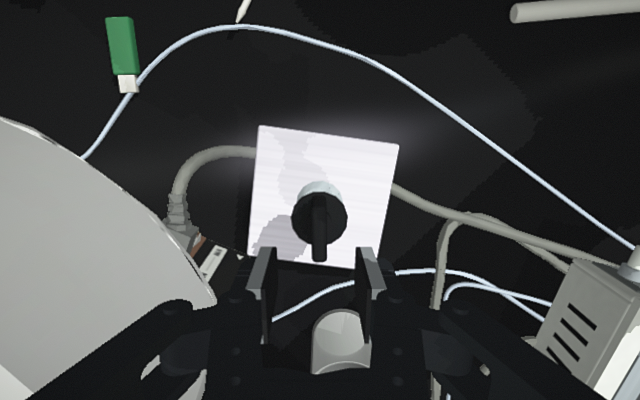

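Run:
```python
from h import *
from scipy.spatial.transform import Rotation as Ro
z=np.load('pics/w3.npz'); d=z['d']
s=readout.observe(); R=Ro.from_rotvec(s['eef_rot']).as_matrix()
yy,xx=np.mgrid[0:400:4,0:640:4]; dd=d[::4,::4].ravel()
P=withdepth(z,np.c_[xx.ravel(),yy.ravel()],dd); ok=dd>0; P=P[ok]; px=np.c_[xx.ravel(),yy.ravel()][ok]
T=(P-s['tool_pos'])@R  # tool coords
g=(np.abs(T[:,1])<.1)&(T[:,2]<0.0)&(T[:,2]>-.15)&(np.abs(T[:,0])<.05)
print('gripper y range',[ (a,np.round([T[g&(T[:,2]>a)&(T[:,2]<a+.02)][:,1].min(),T[g&(T[:,2]>a)&(T[:,2]<a+.02)][:,1].max()],3)) for a in np.arange(-.12,0,.02) if (g&(T[:,2]>a)&(T[:,2]<a+.02)).any()])
# rotor points
c=np.array([.4526,-.0683]); r=(P[:,2]>.06)&(P[:,2]<.3)&(px[:,0]<225)&(px[:,1]<290)
D=P[r]-np.r_[c,0]; rr=np.hypot(D[:,0],D[:,1]); i=np.argsort(rr)[:6]; print(np.round(P[r][i],3),rr[i])
Tc=D@R; m=np.abs(Tc[:,0])<.06; print('rotor in tool y',np.round(Tc[m][np.argsort(np.abs(Tc[m][:,1]))[:5]],3))
```

```text
gripper y range [(np.float64(-0.09999999999999999), array([-0.062,  0.061])), (np.float64(-0.07999999999999999), array([-0.087,  0.06 ])), (np.float64(-0.059999999999999984), array([-0.1  ,  0.052])), (np.float64(-0.03999999999999998), array([-0.1  ,  0.033])), (np.float64(-0.019999999999999976), array([-0.099,  0.029]))]
[[ 0.502 -0.115  0.093]
 [ 0.503 -0.114  0.095]
 [ 0.499 -0.118  0.095]
 [ 0.501 -0.116  0.099]
 [ 0.498 -0.119  0.106]
 [ 0.5   -0.117  0.102]] [0.06787231 0.06798843 0.06799004 0.06816183 0.06822422 0.06829574]
rotor in tool y [[-0.045 -0.063 -0.065]
 [-0.027 -0.064 -0.095]
 [-0.026 -0.064 -0.093]
 [-0.045 -0.064 -0.06 ]
 [-0.025 -0.065 -0.098]]
```

Emit:
jog_arm(plan=[{"dx": 0.002,"dy": 0.002,"dz": -0.01,"turn": 1.0},{"dx": 0,"dy": 0,"dz": -0.015,"turn": 0},{"dx": 0,"dy": 0,"dz": -0.015,"turn": 0},{"dx": 0,"dy": 0,"dz": -0.01,"turn": 0},{"dx": 0,"dy": 0,"dz": 0,"turn": 0}], grip=0.72)

```text
clock: 4.7
tool_pos: [0.4576, -0.0699, 0.0822]
eef_rot: [-0.657, 3.065, -0.036]
force: [0.6, 0.1, 0.1]
opening: 0.0241
```

```bash
python3 st.py
```

```text
t 4.7 pos [ 0.4576 -0.0699  0.0822] yaw -155.82 tilt [ 0.0111 -0.0208] j [-0.31  0.01  1.9  -0.02  1.21 -2.29] F [0.6 0.1 0.1] T [0.04 0.02 0.06] op 0.0241
```

Emit:
jog_arm(plan=[{"dx": -0.005,"dy": 0.0015,"dz": 0,"turn": 0},{"dx": 0,"dy": 0,"dz": 0,"turn": 0}])

```text
clock: 4.9
tool_pos: [0.453, -0.0686, 0.0836]
eef_rot: [-0.656, 3.064, -0.037]
force: [-0.2, 0.5, 0.8]
opening: 0.0239
```

```bash
python3 st.py
```

```text
t 4.9 pos [ 0.453  -0.0686  0.0836] yaw -155.82 tilt [ 0.0127 -0.0214] j [-0.31 -0.    1.91 -0.02  1.21 -2.29] F [-0.2  0.5  0.8] T [-0.04  0.   -0.03] op 0.0239
```

Emit:
jog_arm(plan=[{"dx": 0,"dy": 0,"dz": -0.006,"turn": 0},{"dx": 0,"dy": 0,"dz": -0.006,"turn": 0},{"dx": 0,"dy": 0,"dz": -0.006,"turn": 0},{"dx": 0,"dy": 0,"dz": 0,"turn": 0}])

```text
clock: 5.3
tool_pos: [0.4535, -0.0687, 0.0654]
eef_rot: [-0.656, 3.062, -0.039]
force: [0.1, 0.3, 0.3]
opening: 0.024
```

```bash
python3 st.py
```

```text
t 5.3 pos [ 0.4535 -0.0687  0.0654] yaw -155.82 tilt [ 0.015  -0.0221] j [-0.31  0.02  1.93 -0.02  1.17 -2.29] F [0.1 0.3 0.3] T [ 0.04  0.   -0.02] op 0.024
```

Emit:
jog_arm(plan=[{"dx": 0,"dy": 0,"dz": -0.001,"turn": 0},{"dx": 0,"dy": 0,"dz": 0,"turn": 0},{"dx": 0,"dy": 0,"dz": 0,"turn": 0},{"dx": 0,"dy": 0,"dz": 0,"turn": 0}], grip=1.0, force=40)

```text
clock: 5.7
tool_pos: [0.4534, -0.0685, 0.0644]
eef_rot: [-0.656, 3.062, -0.037]
force: [-2.1, 1.6, 1.6]
opening: 0.0084
```

```bash
python3 st.py
```

```text
t 5.7 pos [ 0.4534 -0.0685  0.0644] yaw -155.83 tilt [ 0.0143 -0.0214] j [-0.31  0.02  1.93 -0.02  1.17 -2.29] F [-2.1  1.6  1.6] T [0.41 0.35 0.02] op 0.0084
```

Emit:
jog_arm(plan=[{"dx": 0,"dy": 0,"dz": 0.01,"turn": 0},{"dx": -0.002,"dy": 0,"dz": 0.025,"turn": 0},{"dx": -0.004,"dy": 0.004,"dz": 0.03,"turn": 0},{"dx": -0.004,"dy": 0.01,"dz": 0.03,"turn": 0},{"dx": 0,"dy": 0.015,"dz": 0.02,"turn": 0},{"dx": 0,"dy": 0.02,"dz": 0.01,"turn": 0},{"dx": 0,"dy": 0.02,"dz": 0,"turn": 0},{"dx": 0,"dy": 0.02,"dz": 0,"turn": 0}])

```text
clock: 6.5
tool_pos: [0.4413, 0.0215, 0.1986]
eef_rot: [-0.65, 3.063, -0.04]
force: [0.2, -0.5, -3.4]
opening: 0.008
```

```bash
python3 st.py
```

```text
t 6.5 pos [0.4413 0.0215 0.1986] yaw -156.05 tilt [ 0.0154 -0.0225] j [-0.11 -0.13  1.79 -0.02  1.47 -2.1 ] F [ 0.2 -0.5 -3.4] T [ 0.02 -0.01 -0.02] op 0.008
```

Emit:
jog_arm(plan=[{"dx": 0.01,"dy": 0.03,"dz": 0,"turn": -1},{"dx": 0.018,"dy": 0.035,"dz": 0,"turn": -1},{"dx": 0.02,"dy": 0.035,"dz": 0,"turn": -1},{"dx": 0.02,"dy": 0.035,"dz": 0,"turn": -1},{"dx": 0.02,"dy": 0.03,"dz": 0,"turn": -1},{"dx": 0.015,"dy": 0.02,"dz": 0,"turn": 0},{"dx": 0.01,"dy": 0.01,"dz": 0,"turn": 0},{"dx": 0,"dy": 0,"dz": 0,"turn": 0}])

```text
clock: 7.3
tool_pos: [0.5565, 0.2274, 0.2035]
eef_rot: [-0.512, 3.086, -0.043]
force: [-0.5, -0.6, -3.7]
opening: 0.0082
```

```bash
python3 st.py; python3 -c "
from h import *
shot('wrist','w4')"; python3 st.py
```

```text
t 7.3 pos [0.5565 0.2274 0.2035] yaw -161.16 tilt [ 0.0175 -0.0251] j [ 0.28  0.21  1.42 -0.03  1.5  -1.62] F [-0.5 -0.6 -3.7] T [-0.03  0.04 -0.02] op 0.0082
t 7.35 pos [0.556  0.2268 0.2035] yaw -161.17 tilt [ 0.0173 -0.0253] j [ 0.27  0.21  1.42 -0.03  1.5  -1.62] F [-0.5  0.6 -3.1] T [ 0.09 -0.02 -0.  ] op 0.008
```

View pics/w4.png

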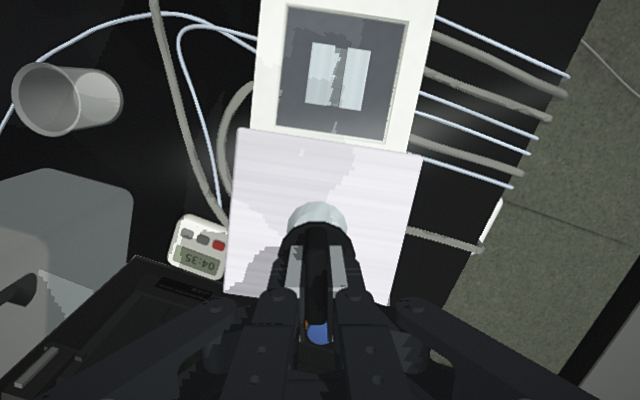

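The wrist view shows the whole opening at about (343,73) with the keeper slot at (338,75), and the held cover's flange spanning (225–420, 130–300). I'll measure both in this view.

Run:
```python
from quad import *
from scipy.spatial.transform import Rotation as Ro
z=np.load('pics/w4.npz'); im=z['im']; d=z['d']
g=cv2.cvtColor(im,cv2.COLOR_RGB2GRAY)
yy,xx=np.mgrid[0:400,0:640]
P=withdepth(z,np.c_[xx.ravel(),yy.ravel()],d.ravel()).reshape(400,640,3)
ins=(xx>262)&(xx<425)&(yy>0)&(yy<150)
hole=ins&((P[...,2]<0.069)|(g<125))&(d>0)
hole=cv2.morphologyEx(hole.astype(np.uint8),cv2.MORPH_OPEN,np.ones((7,7)))
n,l=cv2.connectedComponents(hole); hole=(l==l[73,300])
fitquad(hole,z,0.075,'hole')
rim=ins&(g>180)&(P[...,2]>.068)&(P[...,2]<.082); print('rim z',np.median(P[rim][:,2]))
cn,_=cv2.findContours(hole.astype(np.uint8),cv2.RETR_EXTERNAL,cv2.CHAIN_APPROX_NONE)
ap=cv2.approxPolyDP(max(cn,key=cv2.contourArea),8,True).reshape(-1,2); print(ap.tolist(), np.round(onplane(z,ap,.075)*1000,1).tolist())
kp=hole&(g>150); print('keeper z',np.median(P[kp][:,2]),kp.sum()); fitquad(cv2.morphologyEx(kp.astype(np.uint8),cv2.MORPH_CLOSE,np.ones((15,15))),z,np.median(P[kp][:,2]),'keeper')
# flange
fl=(xx>215)&(xx<430)&(yy>120)&(yy<310)&(P[...,2]>0.145)&(P[...,2]<0.18)&(g>120)
fl=cv2.morphologyEx(fl.astype(np.uint8),cv2.MORPH_OPEN,np.ones((5,5)))>0
q=P[fl]; A=np.c_[q[:,:2],np.ones(len(q))]; co,*_=np.linalg.lstsq(A,q[:,2],rcond=None); print('flange plane',co[:2],'z mean',q[:,2].mean(), len(q))
r=q[:,:2]*1000; print(cv2.minAreaRect(r.astype(np.float32)))
cn,_=cv2.findContours(fl.astype(np.uint8),cv2.RETR_EXTERNAL,cv2.CHAIN_APPROX_NONE)
cc=max(cn,key=cv2.contourArea).reshape(-1,2)
# edges: fit lines in ranges
def edge(sel,nm):
    p=onplane(z,cc[sel].astype(float),q[:,2].mean())*1000; vx,vy,x0,y0=cv2.fitLine(p[:,:2].astype(np.float32),cv2.DIST_HUBER,0,.01,.01).ravel(); print(nm,len(p),'ang',round(np.degrees(np.arctan2(vy,vx)),2),'pt',round(x0,1),round(y0,1))
edge((cc[:,0]<245)&(cc[:,1]>150)&(cc[:,1]<280),'left')
edge((cc[:,0]>385)&(cc[:,1]>175)&(cc[:,1]<290),'right')
edge((cc[:,1]<160)&(cc[:,0]>255)&(cc[:,0]<400),'front')
o=im.copy(); o[hole]=[255,0,0]; o[fl]=[0,255,0]; cv2.imwrite('pics/m4.png',o[:,:,::-1])
```

```text
hole centre 474.8 211.3 size 81.9 81.9 ang 10.79 area 13126.5
rim z 0.07504174650838395
[[289, 8], [277, 122], [381, 139], [403, 24]] [[442.8, 164.6, 75.0], [519.8, 179.5, 75.0], [506.3, 257.9, 75.0], [427.1, 242.7, 75.0]]
keeper z 0.05979170510143946 3098
keeper centre 475.1 211.5 size 45.6 44.2 ang 10.72 area 3415.5
flange plane [ 0.01269308 -0.01853531] z mean 0.16425764437424872 21684
((556.709716796875, 225.8118438720703), (98.25624084472656, 98.6715087890625), 10.138787269592285)
left 159 ang 9.9 pt 560.0 177.4
right 115 ang 10.12 pt 546.1 272.6
front 154 ang -79.78 pt 507.1 224.5
```

View pics/m4.png

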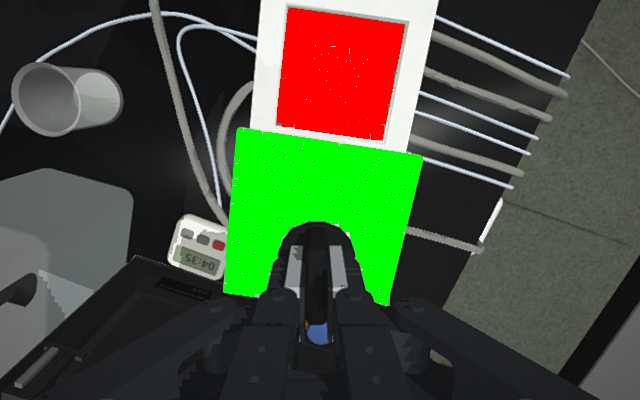

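Emit:
jog_arm(plan=[{"dx": -0.015,"dy": -0.003,"dz": 0,"turn": 0.6},{"dx": -0.02,"dy": -0.004,"dz": 0,"turn": 0},{"dx": -0.02,"dy": -0.004,"dz": -0.01,"turn": 0},{"dx": -0.015,"dy": -0.003,"dz": -0.01,"turn": 0},{"dx": -0.008,"dy": 0,"dz": -0.005,"turn": 0},{"dx": 0,"dy": 0,"dz": 0,"turn": 0},{"dx": 0,"dy": 0,"dz": 0,"turn": 0}])

```text
clock: 8.05
tool_pos: [0.4735, 0.2085, 0.1803]
eef_rot: [-0.524, 3.082, -0.045]
force: [0.2, -0.8, -2.1]
opening: 0.0082
```

```bash
python3 st.py
```

```text
t 8.05 pos [0.4735 0.2085 0.1803] yaw -160.71 tilt [ 0.0194 -0.0259] j [ 0.28  0.05  1.65 -0.03  1.43 -1.62] F [ 0.2 -0.8 -2.1] T [0.09 0.03 0.04] op 0.0082
```

Emit:
jog_arm(plan=[{"dx": 0.0005,"dy": 0.004,"dz": -0.005,"turn": 0.2},{"dx": 0,"dy": 0,"dz": -0.012,"turn": 0},{"dx": 0,"dy": 0,"dz": -0.012,"turn": 0},{"dx": 0,"dy": 0,"dz": 0,"turn": 0},{"dx": 0,"dy": 0,"dz": 0,"turn": 0}])

```text
clock: 8.55
tool_pos: [0.4756, 0.2129, 0.1485]
eef_rot: [-0.529, 3.082, -0.045]
force: [0.4, 0.8, -3.2]
opening: 0.0079
```

```bash
python3 st.py; python3 -c "
from h import *
shot('wrist','w5');shot('side','s5')"
```

```text
t 8.55 pos [0.4756 0.2129 0.1485] yaw -160.51 tilt [ 0.0191 -0.0261] j [ 0.29  0.08  1.69 -0.03  1.36 -1.61] F [ 0.4  0.8 -3.2] T [ 0.03 -0.    0.07] op 0.0079
```

View pics/w5.png

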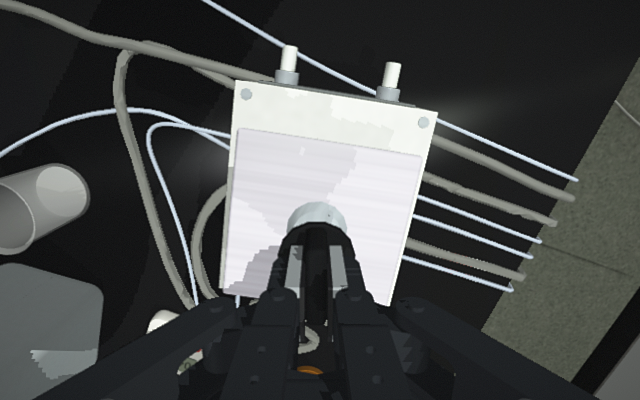

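Emit:
jog_arm(plan=[{"dx": -0.0017,"dy": 0,"dz": 0,"turn": 0},{"dx": 0,"dy": 0,"dz": -0.004,"turn": 0},{"dx": 0,"dy": 0,"dz": -0.004,"turn": 0},{"dx": 0,"dy": 0,"dz": 0,"turn": 0}])

```text
clock: 9.05
tool_pos: [0.4741, 0.2129, 0.141]
eef_rot: [-0.529, 3.08, -0.045]
force: [-0.3, 0.5, -3.7]
opening: 0.0082
```

```bash
python3 st.py
```

```text
t 9.05 pos [0.4741 0.2129 0.141 ] yaw -160.52 tilt [ 0.021  -0.0255] j [ 0.29  0.08  1.7  -0.03  1.35 -1.61] F [-0.3  0.5 -3.7] T [0.03 0.02 0.03] op 0.0082
```

Emit:
jog_arm(plan=[{"dx": 0,"dy": 0,"dz": -0.003,"turn": 0},{"dx": 0,"dy": 0,"dz": -0.003,"turn": 0},{"dx": 0,"dy": 0,"dz": 0,"turn": 0}])

```text
clock: 9.35
tool_pos: [0.4741, 0.2129, 0.1345]
eef_rot: [-0.528, 3.08, -0.045]
force: [0.2, 0.4, -3.7]
opening: 0.0088
```

```bash
python3 st.py
```

```text
t 9.35 pos [0.4741 0.2129 0.1345] yaw -160.52 tilt [ 0.021  -0.0255] j [ 0.29  0.08  1.71 -0.03  1.33 -1.61] F [ 0.2  0.4 -3.7] T [-0.01  0.04  0.03] op 0.0088
```

Emit:
jog_arm(plan=[{"dx": 0,"dy": 0,"dz": -0.003,"turn": 0},{"dx": 0,"dy": 0,"dz": -0.003,"turn": 0},{"dx": 0,"dy": 0,"dz": -0.003,"turn": 0},{"dx": 0,"dy": 0,"dz": 0,"turn": 0}])

```text
clock: 9.75
tool_pos: [0.474, 0.2129, 0.1246]
eef_rot: [-0.528, 3.08, -0.045]
force: [0.0, 0.0, -2.8]
opening: 0.0083
```

```bash
python3 st.py
```

```text
t 9.75 pos [0.474  0.2129 0.1246] yaw -160.52 tilt [ 0.0209 -0.0256] j [ 0.29  0.09  1.72 -0.03  1.31 -1.61] F [ 0.   0.  -2.8] T [-0.01  0.03 -0.03] op 0.0083
```

Emit:
jog_arm(plan=[{"dx": 0,"dy": 0,"dz": -0.002,"turn": 0},{"dx": 0,"dy": 0,"dz": -0.0015,"turn": 0},{"dx": 0,"dy": 0,"dz": 0,"turn": 0}])

```text
clock: 10.05
tool_pos: [0.4742, 0.2129, 0.1209]
eef_rot: [-0.528, 3.08, -0.045]
force: [-0.4, -0.2, -3.0]
opening: 0.008
```

```bash
python3 st.py
```

```text
t 10.05 pos [0.4742 0.2129 0.1209] yaw -160.52 tilt [ 0.0211 -0.0255] j [ 0.29  0.09  1.73 -0.03  1.31 -1.61] F [-0.4 -0.2 -3. ] T [ 0.06 -0.    0.03] op 0.008
```

Emit:
jog_arm(plan=[{"dx": 0,"dy": 0,"dz": -0.001,"turn": 0},{"dx": 0,"dy": 0,"dz": -0.0005,"turn": 0}])

```text
clock: 10.25
tool_pos: [0.4744, 0.213, 0.1198]
eef_rot: [-0.528, 3.079, -0.045]
force: [-0.7, -0.2, 3.0]
opening: 0.0084
```

Emit:
jog_arm(plan=[{"dx": 0,"dy": 0,"dz": 0,"turn": 0},{"dx": 0,"dy": 0,"dz": 0,"turn": 0},{"dx": 0,"dy": 0,"dz": 0,"turn": 0},{"dx": 0,"dy": 0,"dz": 0,"turn": 0}], grip=0.8)

```text
clock: 10.65
tool_pos: [0.4748, 0.2131, 0.1204]
eef_rot: [-0.528, 3.078, -0.044]
force: [-1.0, 0.8, -0.2]
opening: 0.017
```

```bash
python3 st.py;  python3 -c "
from h import *
shot('wrist','w6')"
```

```text
t 10.65 pos [0.4748 0.2131 0.1204] yaw -160.52 tilt [ 0.0232 -0.0249] j [ 0.29  0.1   1.73 -0.03  1.3  -1.61] F [-1.   0.8 -0.2] T [ 0.02  0.   -0.04] op 0.017
```

View pics/w6.png

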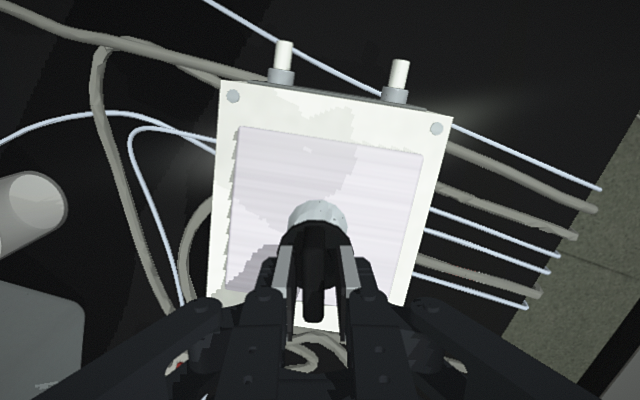

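```bash
cat > fl.py <<'E'
import sys
from h import *
def flange(fn):
    z=np.load('pics/%s.npz'%fn); im=z['im']; d=z['d']
    g=cv2.cvtColor(im,cv2.COLOR_RGB2GRAY); yy,xx=np.mgrid[0:400,0:640]
    P=withdepth(z,np.c_[xx.ravel(),yy.ravel()],d.ravel()).reshape(400,640,3)
    near=(np.hypot(P[...,0]-.4748,P[...,1]-.2113)<.08)&(g>100)
    f=near&(P[...,2]>.0775)&(P[...,2]<.09); b=near&(P[...,2]>.07)&(P[...,2]<=.0775)
    f=cv2.morphologyEx(f.astype(np.uint8),cv2.MORPH_OPEN,np.ones((5,5)))>0
    for n,m in (('flange',f),('box',b)):
        q=P[m]; co,*_=np.linalg.lstsq(np.c_[q[:,0]-.4748,q[:,1]-.2113,np.ones(len(q))],q[:,2],rcond=None); print(n,len(q),'slope',np.round(co[:2],4),'z@centre',round(co[2],4))
    print(cv2.minAreaRect((P[f][:,:2]*1000).astype(np.float32)))
flange(sys.argv[1])
E
python3 fl.py w6
```

```text
flange 20777 slope [0.0015 0.0011] z@centre 0.0802
box 15299 slope [-0.0009 -0.    ] z@centre 0.0751
((474.1396484375, 211.69140625), (97.37690734863281, 98.4552993774414), 10.845185279846191)
```

Emit:
jog_arm(plan=[{"dx": 0,"dy": 0,"dz": 0.02,"turn": 0},{"dx": 0,"dy": 0,"dz": 0.02,"turn": 0},{"dx": 0,"dy": 0,"dz": 0,"turn": 0}])

```text
clock: 11.0
tool_pos: [0.4744, 0.213, 0.1611]
eef_rot: [-0.528, 3.079, -0.045]
force: [0.2, -0.2, 0.3]
opening: 0.0171
```

```bash
python3 st.py
```

```text
t 11.0 pos [0.4744 0.213  0.1611] yaw -160.52 tilt [ 0.022  -0.0253] j [ 0.29  0.06  1.68 -0.03  1.39 -1.61] F [ 0.2 -0.2  0.3] T [ 0.   -0.04  0.07] op 0.0171
```

Emit:
jog_arm(plan=[{"dx": 0,"dy": 0,"dz": 0,"turn": -8.5},{"dx": 0,"dy": 0,"dz": 0,"turn": -8.5},{"dx": 0,"dy": 0,"dz": 0,"turn": -8.5},{"dx": 0,"dy": 0,"dz": 0,"turn": -8.5},{"dx": 0,"dy": 0,"dz": 0,"turn": -8.5},{"dx": 0,"dy": 0,"dz": 0,"turn": -8.5},{"dx": 0,"dy": 0,"dz": 0,"turn": 0}])

```text
clock: 11.7
tool_pos: [0.4735, 0.2128, 0.1569]
eef_rot: [0.877, 3.015, -0.055]
force: [0.7, 0.1, 0.6]
opening: 0.0168
```

```bash
python3 st.py
```

```text
t 11.7 pos [0.4735 0.2128 0.1569] yaw 147.57 tilt [-0.0091 -0.0337] j [ 0.29  0.09  1.66 -0.03  1.41 -0.71] F [0.7 0.1 0.6] T [ 0.01 -0.01 -0.01] op 0.0168
```

Emit:
jog_arm(plan=[{"dx": 0,"dy": 0,"dz": 0.03,"turn": -8.5},{"dx": 0,"dy": 0,"dz": 0.03,"turn": -8.5},{"dx": 0,"dy": 0,"dz": 0.03,"turn": -8.5},{"dx": 0,"dy": 0,"dz": 0.03,"turn": -8.5},{"dx": 0,"dy": 0,"dz": 0,"turn": -8.5},{"dx": 0,"dy": 0,"dz": 0,"turn": -8.5},{"dx": 0,"dy": 0,"dz": 0,"turn": 0}])

```text
clock: 12.4
tool_pos: [0.4721, 0.2124, 0.2779]
eef_rot: [-2.073, -2.333, 0.047]
force: [0.7, -0.4, 0.0]
opening: 0.0174
```

```bash
python3 st.py
```

```text
t 12.4 pos [0.4721 0.2124 0.2779] yaw 96.75 tilt [-0.0349 -0.0091] j [0.27 0.04 1.46 0.   1.67 0.16] F [ 0.7 -0.4  0. ] T [-0.   -0.02  0.04] op 0.0174
```

Emit:
jog_arm(plan=[{"dx": 0,"dy": 0,"dz": -0.045,"turn": 0},{"dx": 0,"dy": 0,"dz": -0.045,"turn": 0},{"dx": 0,"dy": 0,"dz": 0,"turn": 0}])

```text
clock: 12.7
tool_pos: [0.4718, 0.2123, 0.1853]
eef_rot: [-2.046, -2.359, 0.045]
force: [-0.0, -0.5, 0.9]
opening: 0.0168
```

```bash
python3 st.py
```

```text
t 12.7 pos [0.4718 0.2123 0.1853] yaw 98.14 tilt [-0.033  -0.0091] j [0.27 0.07 1.62 0.   1.49 0.13] F [-0.  -0.5  0.9] T [-0.05 -0.03 -0.02] op 0.0168
```

Emit:
jog_arm(plan=[{"dx": 0,"dy": 0,"dz": 0,"turn": 8.5},{"dx": 0,"dy": 0,"dz": 0,"turn": 8.5},{"dx": 0,"dy": 0,"dz": 0,"turn": 8.5},{"dx": 0,"dy": 0,"dz": 0,"turn": 8.5},{"dx": 0,"dy": 0,"dz": 0,"turn": 8.5},{"dx": 0,"dy": 0,"dz": 0,"turn": 8.5},{"dx": 0,"dy": 0,"dz": 0,"turn": 8.5},{"dx": 0,"dy": 0,"dz": 0,"turn": 8.5}], grip=0.65)

```text
clock: 13.5
tool_pos: [0.4744, 0.2132, 0.1987]
eef_rot: [0.352, 3.116, -0.049]
force: [-1.0, 0.6, -0.0]
opening: 0.0298
```

Emit:
jog_arm(plan=[{"dx": 0.001,"dy": 0,"dz": 0,"turn": 8.5},{"dx": 0.001,"dy": 0,"dz": 0,"turn": 8},{"dx": 0,"dy": 0,"dz": 0,"turn": 4},{"dx": 0,"dy": 0,"dz": 0,"turn": 0},{"dx": 0,"dy": 0,"dz": 0,"turn": 0}])

```text
clock: 14.0
tool_pos: [0.4783, 0.214, 0.2082]
eef_rot: [-0.256, 3.114, -0.045]
force: [0.8, 0.3, 0.7]
opening: 0.0297
```

```bash
python3 st.py
```

```text
t 14.0 pos [0.4783 0.214  0.2082] yaw -170.59 tilt [ 0.0194 -0.0274] j [ 0.29  0.05  1.6  -0.03  1.49 -1.44] F [0.8 0.3 0.7] T [ 0.01 -0.   -0.06] op 0.0297
```

Emit:
jog_arm(plan=[{"dx": -0.004,"dy": -0.002,"dz": 0,"turn": 1.3},{"dx": 0,"dy": 0,"dz": -0.02,"turn": 0},{"dx": 0,"dy": 0,"dz": -0.02,"turn": 0},{"dx": 0,"dy": 0,"dz": -0.01,"turn": 0},{"dx": 0,"dy": 0,"dz": 0,"turn": 0},{"dx": 0,"dy": 0,"dz": 0,"turn": 0}])

```text
clock: 14.6
tool_pos: [0.4739, 0.2117, 0.1601]
eef_rot: [-0.297, 3.107, -0.044]
force: [0.3, -0.2, -0.4]
opening: 0.0301
```

```bash
python3 st.py; python3 -c "
from h import *
c,im,d=shot('wrist','w7')
yy,xx=np.mgrid[0:400,0:640]
P=withdepth(c,np.c_[xx.ravel(),yy.ravel()],d.ravel()).reshape(400,640,3)
m=(np.hypot(P[...,0]-.4745,P[...,1]-.2115)<.022)&(P[...,2]>.13)&(P[...,2]<.146)
print(m.sum(),np.median(P[m],axis=0),cv2.minAreaRect((P[m][:,:2]*1000).astype(np.float32)))
"; python3 fl.py w7
```

```text
t 14.6 pos [0.4739 0.2117 0.1601] yaw -169.07 tilt [ 0.0228 -0.0263] j [ 0.29  0.06  1.68 -0.03  1.38 -1.46] F [ 0.3 -0.2 -0.4] T [-0.01 -0.01  0.02] op 0.0301
1243 [0.47134731 0.21101353 0.14108119] ((473.9472351074219, 211.4059600830078), (34.199684143066406, 9.181355476379395), 19.347618103027344)
flange 15859 slope [-0.0008  0.0004] z@centre 0.0801
box 11697 slope [-0.0013 -0.0001] z@centre 0.0751
((474.24432373046875, 211.535400390625), (97.41925048828125, 98.31349182128906), 10.68903636932373)
```

View pics/w7.png

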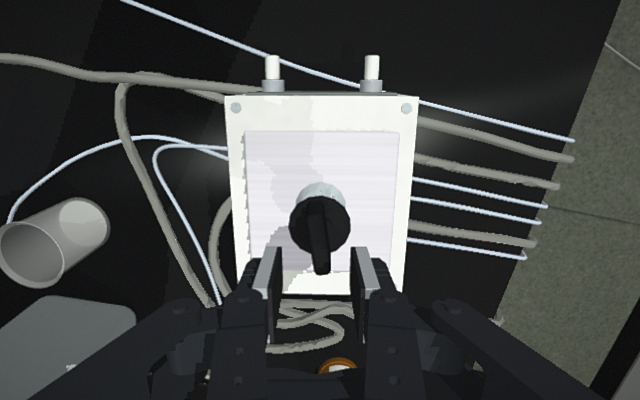

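Emit:
jog_arm(plan=[{"dx": 0,"dy": 0,"dz": -0.01,"turn": 0},{"dx": 0,"dy": 0,"dz": -0.01,"turn": 0},{"dx": 0,"dy": 0,"dz": -0.01,"turn": 0},{"dx": 0,"dy": 0,"dz": -0.005,"turn": 0},{"dx": 0,"dy": 0,"dz": -0.002,"turn": 0},{"dx": 0,"dy": 0,"dz": 0,"turn": 0}])

```text
clock: 15.25
tool_pos: [0.4743, 0.2118, 0.1209]
eef_rot: [-0.297, 3.106, -0.044]
force: [-0.5, -0.4, 0.3]
opening: 0.0297
```

```bash
python3 st.py
```

```text
t 15.25 pos [0.4743 0.2118 0.1209] yaw -169.07 tilt [ 0.024 -0.026] j [ 0.29  0.09  1.73 -0.03  1.3  -1.46] F [-0.5 -0.4  0.3] T [-0.01  0.03  0.04] op 0.0297
```

Emit:
jog_arm(plan=[{"dx": 0,"dy": 0,"dz": -0.002,"turn": 0},{"dx": 0,"dy": 0,"dz": 0,"turn": 0},{"dx": 0,"dy": 0,"dz": 0,"turn": 0},{"dx": 0,"dy": 0,"dz": 0,"turn": 0},{"dx": 0,"dy": 0,"dz": 0,"turn": 0}], grip=1.0, force=20)

```text
clock: 15.75
tool_pos: [0.4743, 0.2122, 0.1194]
eef_rot: [-0.297, 3.105, -0.042]
force: [-1.1, 0.6, -1.0]
opening: 0.0083
```

```bash
python3 st.py; python3 -c "
from h import *
shot('wrist','w8')"; python3 fl.py w8
```

```text
t 15.75 pos [0.4743 0.2122 0.1194] yaw -169.06 tilt [ 0.0243 -0.025 ] j [ 0.29  0.09  1.73 -0.03  1.3  -1.46] F [-1.1  0.6 -1. ] T [0.32 0.27 0.01] op 0.0083
flange 21967 slope [ 0.004  -0.0128] z@centre 0.0809
box 14224 slope [-0.0016  0.0003] z@centre 0.0751
((474.2285461425781, 210.86114501953125), (97.59416961669922, 98.44164276123047), 10.81847095489502)
```

View pics/w8.png

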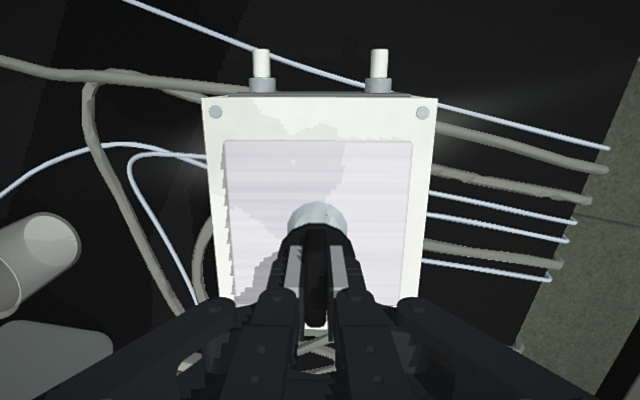

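Emit:
jog_arm(plan=[{"dx": 0,"dy": 0,"dz": -0.002,"turn": 0},{"dx": 0,"dy": 0,"dz": -0.001,"turn": 0},{"dx": 0,"dy": 0,"dz": 0,"turn": 0}])

```text
clock: 16.1
tool_pos: [0.4745, 0.2121, 0.1167]
eef_rot: [-0.297, 3.105, -0.043]
force: [-1.4, 0.4, 3.5]
opening: 0.0089
```

```bash
python3 st.py
```

```text
t 16.1 pos [0.4745 0.2121 0.1167] yaw -169.07 tilt [ 0.0251 -0.0251] j [ 0.29  0.1   1.74 -0.03  1.29 -1.46] F [-1.4  0.4  3.5] T [ 0.33  0.41 -0.  ] op 0.0089
```

Emit:
jog_arm(plan=[{"dx": 0,"dy": 0,"dz": -0.001,"turn": 0},{"dx": 0,"dy": 0,"dz": -0.001,"turn": 0},{"dx": 0,"dy": 0,"dz": 0,"turn": 0}])

```text
clock: 16.4
tool_pos: [0.4745, 0.2121, 0.1148]
eef_rot: [-0.297, 3.104, -0.043]
force: [-2.6, -0.2, 2.8]
opening: 0.0087
```

Emit:
jog_arm(plan=[{"dx": 0,"dy": 0,"dz": -0.001,"turn": 0},{"dx": 0,"dy": 0,"dz": 0,"turn": 0}])

```text
clock: 16.6
tool_pos: [0.4745, 0.2121, 0.1137]
eef_rot: [-0.297, 3.104, -0.043]
force: [-1.9, 0.9, 3.4]
opening: 0.009
```

```bash
python3 st.py
```

```text
t 16.6 pos [0.4745 0.2121 0.1137] yaw -169.07 tilt [ 0.0252 -0.025 ] j [ 0.29  0.1   1.74 -0.03  1.29 -1.46] F [-1.9  0.9  3.4] T [0.28 0.45 0.03] op 0.009
```

Emit:
jog_arm(plan=[{"dx": 0,"dy": 0,"dz": -0.001,"turn": 0},{"dx": 0,"dy": 0,"dz": -0.001,"turn": 0},{"dx": 0,"dy": 0,"dz": 0,"turn": 0}])

```text
clock: 16.9
tool_pos: [0.4745, 0.2121, 0.1116]
eef_rot: [-0.297, 3.104, -0.043]
force: [-2.4, -0.9, 4.3]
opening: 0.0086
```

Emit:
jog_arm(plan=[{"dx": 0,"dy": 0,"dz": -0.001,"turn": 0},{"dx": 0,"dy": 0,"dz": -0.001,"turn": 0},{"dx": 0,"dy": 0,"dz": 0,"turn": 0}])

```text
clock: 17.2
tool_pos: [0.4745, 0.2121, 0.1094]
eef_rot: [-0.297, 3.104, -0.043]
force: [-1.8, -0.7, 4.5]
opening: 0.0089
```

```bash
python3 st.py
```

```text
t 17.2 pos [0.4745 0.2121 0.1094] yaw -169.07 tilt [ 0.0253 -0.025 ] j [ 0.29  0.1   1.74 -0.03  1.28 -1.46] F [-1.8 -0.7  4.5] T [ 0.25  0.53 -0.01] op 0.0089
```

Emit:
jog_arm(plan=[{"dx": 0,"dy": 0,"dz": -0.001,"turn": 0},{"dx": 0,"dy": 0,"dz": -0.001,"turn": 0},{"dx": 0,"dy": 0,"dz": 0,"turn": 0}])

```text
clock: 17.5
tool_pos: [0.4745, 0.2121, 0.1073]
eef_rot: [-0.297, 3.104, -0.043]
force: [-2.6, -1.0, 4.7]
opening: 0.0086
```

Emit:
jog_arm(plan=[{"dx": 0,"dy": 0,"dz": -0.001,"turn": 0},{"dx": 0,"dy": 0,"dz": 0,"turn": 0}])

```text
clock: 17.7
tool_pos: [0.4745, 0.2121, 0.1063]
eef_rot: [-0.297, 3.104, -0.043]
force: [-2.6, -1.1, 4.9]
opening: 0.0088
```

Emit:
jog_arm(plan=[{"dx": 0,"dy": 0,"dz": -0.0007,"turn": 0},{"dx": 0,"dy": 0,"dz": 0,"turn": 0}])

```text
clock: 17.9
tool_pos: [0.4746, 0.2121, 0.1057]
eef_rot: [-0.297, 3.104, -0.043]
force: [-3.0, -0.7, 3.8]
opening: 0.0087
```

```bash
python3 st.py
```

```text
t 17.9 pos [0.4746 0.2121 0.1057] yaw -169.07 tilt [ 0.0254 -0.025 ] j [ 0.29  0.11  1.75 -0.03  1.27 -1.46] F [-3.  -0.7  3.8] T [ 0.17  0.62 -0.  ] op 0.0087
```

Emit:
jog_arm(plan=[{"dx": 0,"dy": 0,"dz": -0.0006,"turn": 0},{"dx": 0,"dy": 0,"dz": 0,"turn": 0}])

```text
clock: 18.1
tool_pos: [0.4746, 0.2121, 0.1052]
eef_rot: [-0.297, 3.104, -0.043]
force: [-1.6, -0.3, 4.8]
opening: 0.0088
```

Emit:
jog_arm(plan=[{"dx": 0,"dy": 0,"dz": -0.0006,"turn": 0},{"dx": 0,"dy": 0,"dz": 0,"turn": 0}])

```text
clock: 18.3
tool_pos: [0.4746, 0.2121, 0.1047]
eef_rot: [-0.297, 3.104, -0.043]
force: [-2.1, -0.6, 5.3]
opening: 0.009
```

Emit:
jog_arm(plan=[{"dx": 0,"dy": 0,"dz": -0.0006,"turn": 0},{"dx": 0,"dy": 0,"dz": 0,"turn": 0}])

```text
clock: 18.5
tool_pos: [0.4746, 0.2122, 0.1042]
eef_rot: [-0.297, 3.104, -0.043]
force: [-2.9, -1.0, 4.5]
opening: 0.0087
```

Emit:
jog_arm(plan=[{"dx": 0,"dy": 0,"dz": -0.0006,"turn": 0},{"dx": 0,"dy": 0,"dz": 0,"turn": 0}])

```text
clock: 18.7
tool_pos: [0.4746, 0.2121, 0.1037]
eef_rot: [-0.297, 3.104, -0.043]
force: [-2.8, -0.8, 4.7]
opening: 0.0088
```

Emit:
jog_arm(plan=[{"dx": 0,"dy": 0,"dz": -0.0006,"turn": 0},{"dx": 0,"dy": 0,"dz": 0,"turn": 0}])

```text
clock: 18.9
tool_pos: [0.4746, 0.2122, 0.1033]
eef_rot: [-0.297, 3.104, -0.043]
force: [-2.9, -0.8, 5.1]
opening: 0.0085
```

```bash
python3 st.py
```

```text
t 18.9 pos [0.4746 0.2122 0.1033] yaw -169.07 tilt [ 0.0257 -0.025 ] j [ 0.29  0.11  1.75 -0.03  1.26 -1.46] F [-2.9 -0.8  5.1] T [ 0.14  0.72 -0.04] op 0.0085
```

Emit:
jog_arm(plan=[{"dx": 0,"dy": 0,"dz": -0.0006,"turn": 0},{"dx": 0,"dy": 0,"dz": 0,"turn": 0}])

```text
clock: 19.1
tool_pos: [0.4746, 0.2121, 0.1028]
eef_rot: [-0.297, 3.104, -0.043]
force: [-2.6, 0.2, 5.2]
opening: 0.0083
```

Emit:
jog_arm(plan=[{"dx": 0,"dy": 0,"dz": -0.0006,"turn": 0},{"dx": 0,"dy": 0,"dz": 0,"turn": 0}])

```text
clock: 19.3
tool_pos: [0.4746, 0.2121, 0.1023]
eef_rot: [-0.297, 3.104, -0.043]
force: [-4.0, -0.7, 5.5]
opening: 0.0087
```

```bash
python3 st.py
```

```text
t 19.3 pos [0.4746 0.2121 0.1023] yaw -169.07 tilt [ 0.0259 -0.025 ] j [ 0.29  0.11  1.75 -0.03  1.26 -1.46] F [-4.  -0.7  5.5] T [0.16 0.72 0.04] op 0.0087
```

Emit:
jog_arm(plan=[{"dx": 0,"dy": 0,"dz": -0.0006,"turn": 0},{"dx": 0,"dy": 0,"dz": 0,"turn": 0}])

```text
clock: 19.5
tool_pos: [0.4746, 0.2122, 0.1019]
eef_rot: [-0.297, 3.104, -0.043]
force: [-2.9, -1.1, 5.3]
opening: 0.0086
```

Emit:
jog_arm(plan=[{"dx": 0,"dy": 0,"dz": -0.0006,"turn": 0},{"dx": 0,"dy": 0,"dz": 0,"turn": 0}])

```text
clock: 19.7
tool_pos: [0.4746, 0.2122, 0.1015]
eef_rot: [-0.297, 3.104, -0.043]
force: [-3.4, -0.5, 5.3]
opening: 0.0087
```

```bash
python3 st.py
```

```text
t 19.7 pos [0.4746 0.2122 0.1015] yaw -169.06 tilt [ 0.026  -0.0249] j [ 0.29  0.11  1.75 -0.03  1.26 -1.46] F [-3.4 -0.5  5.3] T [0.18 0.74 0.  ] op 0.0087
```

Emit:
jog_arm(plan=[{"dx": 0,"dy": 0,"dz": -0.0007,"turn": 0},{"dx": 0,"dy": 0,"dz": 0,"turn": 0}])

```text
clock: 19.9
tool_pos: [0.4748, 0.2122, 0.1015]
eef_rot: [-0.297, 3.103, -0.042]
force: [-3.7, -0.4, 5.5]
opening: 0.0086
```

Emit:
jog_arm(plan=[{"dx": 0,"dy": 0,"dz": -0.0007,"turn": 0},{"dx": 0,"dy": 0,"dz": 0,"turn": 0}])

```text
clock: 20.1
tool_pos: [0.4749, 0.2123, 0.1015]
eef_rot: [-0.297, 3.102, -0.042]
force: [-3.8, -1.4, 5.7]
opening: 0.0085
```

```bash
python3 st.py
```

```text
t 20.1 pos [0.4749 0.2123 0.1015] yaw -169.06 tilt [ 0.0273 -0.0246] j [ 0.29  0.11  1.75 -0.03  1.26 -1.46] F [-3.8 -1.4  5.7] T [0.17 0.78 0.  ] op 0.0085
```

Emit:
jog_arm(plan=[{"dx": 0,"dy": 0,"dz": 0.0008,"turn": 0},{"dx": 0,"dy": 0,"dz": 0,"turn": -3},{"dx": 0,"dy": 0,"dz": 0,"turn": -3},{"dx": 0,"dy": 0,"dz": 0,"turn": 0}])

```text
clock: 20.5
tool_pos: [0.475, 0.2123, 0.1027]
eef_rot: [-0.127, 3.115, -0.044]
force: [-2.3, -0.3, 3.9]
opening: 0.0086
```

```bash
python3 st.py
```

```text
t 20.5 pos [0.475  0.2123 0.1027] yaw -175.3 tilt [ 0.0248 -0.0274] j [ 0.29  0.11  1.75 -0.03  1.27 -1.35] F [-2.3 -0.3  3.9] T [ 0.26  0.49 -0.05] op 0.0086
```

Emit:
jog_arm(plan=[{"dx": 0,"dy": 0,"dz": -0.0005,"turn": -2},{"dx": 0,"dy": 0,"dz": 0,"turn": -3},{"dx": 0,"dy": 0,"dz": 0,"turn": 0}])

```text
clock: 20.8
tool_pos: [0.475, 0.2123, 0.1024]
eef_rot: [0.015, 3.119, -0.046]
force: [-3.4, -0.5, 5.4]
opening: 0.009
```

Emit:
jog_arm(plan=[{"dx": 0,"dy": 0,"dz": 0,"turn": -3},{"dx": 0,"dy": 0,"dz": 0,"turn": -3},{"dx": 0,"dy": 0,"dz": 0,"turn": 0}])

```text
clock: 21.1
tool_pos: [0.4752, 0.2123, 0.1027]
eef_rot: [0.185, 3.114, -0.048]
force: [-3.0, -1.1, 5.2]
opening: 0.0082
```

```bash
python3 st.py
```

```text
t 21.1 pos [0.4752 0.2123 0.1027] yaw 173.23 tilt [ 0.0196 -0.0317] j [ 0.29  0.11  1.75 -0.04  1.27 -1.15] F [-3.  -1.1  5.2] T [ 0.26  0.51 -0.03] op 0.0082
```

Emit:
jog_arm(plan=[{"dx": -0.0003,"dy": 0,"dz": -0.0004,"turn": -4},{"dx": 0,"dy": 0,"dz": 0,"turn": -4},{"dx": 0,"dy": 0,"dz": 0,"turn": -4},{"dx": 0,"dy": 0,"dz": 0,"turn": 0}])

```text
clock: 21.5
tool_pos: [0.4754, 0.2123, 0.1027]
eef_rot: [0.523, 3.078, -0.051]
force: [-2.2, -1.3, 5.1]
opening: 0.0086
```

```bash
python3 st.py; python3 -c "
from h import *
shot('wrist','w9')"; python3 fl.py w9
```

```text
t 21.5 pos [0.4754 0.2123 0.1027] yaw 160.72 tilt [ 0.0137 -0.0352] j [ 0.3   0.12  1.74 -0.04  1.28 -0.93] F [-2.2 -1.3  5.1] T [ 0.23  0.45 -0.  ] op 0.0086
flange 24190 slope [0.0005 0.0002] z@centre 0.0801
box 18172 slope [-0.0009  0.0006] z@centre 0.0751
((474.8874816894531, 211.33016967773438), (98.52790832519531, 97.8405532836914), 11.011523246765137)
```

View pics/w9.png

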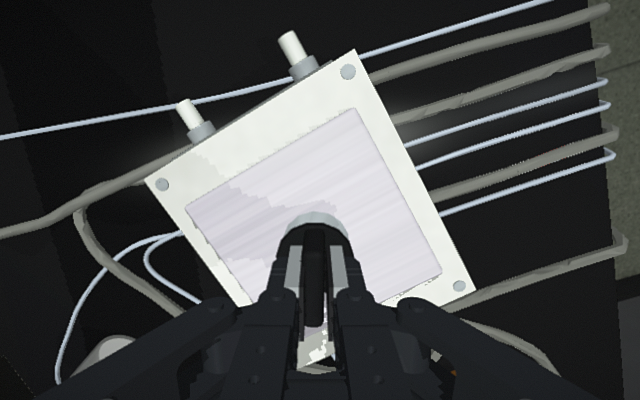

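Emit:
jog_arm(plan=[{"dx": -0.0006,"dy": 0,"dz": -0.0004,"turn": -4},{"dx": 0,"dy": 0,"dz": 0,"turn": -4},{"dx": 0,"dy": 0,"dz": 0,"turn": -4},{"dx": -0.0003,"dy": 0,"dz": -0.0003,"turn": -4},{"dx": 0,"dy": 0,"dz": 0,"turn": 0}])

```text
clock: 22.05
tool_pos: [0.4755, 0.2123, 0.1029]
eef_rot: [0.962, 2.972, -0.053]
force: [-2.5, -2.0, 4.6]
opening: 0.0083
```

```bash
python3 st.py
```

```text
t 22.05 pos [0.4755 0.2123 0.1029] yaw 144.14 tilt [ 0.0061 -0.0379] j [ 0.3   0.13  1.73 -0.04  1.29 -0.64] F [-2.5 -2.   4.6] T [ 0.07  0.48 -0.01] op 0.0083
```

Emit:
jog_arm(plan=[{"dx": -0.0005,"dy": 0,"dz": -0.0008,"turn": -4},{"dx": 0,"dy": 0,"dz": 0,"turn": -4},{"dx": 0,"dy": 0,"dz": -0.0002,"turn": -4},{"dx": 0,"dy": 0,"dz": 0,"turn": -4},{"dx": 0,"dy": 0,"dz": 0,"turn": 0}])

```text
clock: 22.55
tool_pos: [0.4757, 0.2123, 0.1025]
eef_rot: [1.385, 2.804, -0.056]
force: [-3.5, -0.6, 4.8]
opening: 0.0087
```

```bash
python3 st.py
```

```text
t 22.55 pos [0.4757 0.2123 0.1025] yaw 127.46 tilt [-0.0032 -0.0384] j [ 0.29  0.13  1.73 -0.04  1.3  -0.35] F [-3.5 -0.6  4.8] T [ 0.12  0.52 -0.06] op 0.0087
```

Emit:
jog_arm(plan=[{"dx": -0.0005,"dy": 0,"dz": -0.0005,"turn": -4},{"dx": 0,"dy": 0,"dz": 0,"turn": -4},{"dx": 0,"dy": 0,"dz": -0.0002,"turn": -4},{"dx": 0,"dy": 0,"dz": 0,"turn": -2},{"dx": 0,"dy": 0,"dz": 0,"turn": 0}])

```text
clock: 23.05
tool_pos: [0.4758, 0.2122, 0.1024]
eef_rot: [1.731, 2.608, -0.058]
force: [-3.9, -0.3, 4.8]
opening: 0.0086
```

```bash
python3 st.py
```

```text
t 23.05 pos [0.4758 0.2122 0.1024] yaw 112.86 tilt [-0.0111 -0.0368] j [ 0.29  0.14  1.72 -0.03  1.3  -0.1 ] F [-3.9 -0.3  4.8] T [ 0.09  0.52 -0.06] op 0.0086
```

Emit:
jog_arm(plan=[{"dx": 0,"dy": 0,"dz": 0,"turn": -3},{"dx": 0,"dy": 0,"dz": 0,"turn": -3},{"dx": 0,"dy": 0,"dz": 0,"turn": -2},{"dx": 0,"dy": 0,"dz": 0,"turn": 0}])

```text
clock: 23.45
tool_pos: [0.4758, 0.2121, 0.1026]
eef_rot: [1.918, 2.477, -0.059]
force: [-3.5, -0.6, 5.1]
opening: 0.0091
```

```bash
python3 st.py
```

```text
t 23.45 pos [0.4758 0.2121 0.1026] yaw 104.52 tilt [-0.0161 -0.0351] j [ 0.29  0.14  1.72 -0.03  1.31  0.04] F [-3.5 -0.6  5.1] T [ 0.09  0.47 -0.07] op 0.0091
```

Emit:
jog_arm(plan=[{"dx": 0,"dy": 0,"dz": 0,"turn": -1.5},{"dx": 0,"dy": 0,"dz": 0,"turn": -1},{"dx": 0,"dy": 0,"dz": 0,"turn": 0}])

```text
clock: 23.75
tool_pos: [0.4758, 0.2121, 0.1028]
eef_rot: [1.974, 2.433, -0.059]
force: [-4.8, -0.4, 5.2]
opening: 0.0087
```

```bash
python3 st.py
```

```text
t 23.75 pos [0.4758 0.2121 0.1028] yaw 101.91 tilt [-0.0173 -0.0345] j [ 0.29  0.14  1.72 -0.03  1.31  0.09] F [-4.8 -0.4  5.2] T [ 0.11  0.43 -0.05] op 0.0087
```

Emit:
jog_arm(plan=[{"dx": 0,"dy": 0,"dz": 0,"turn": -1},{"dx": 0,"dy": 0,"dz": 0,"turn": 0}])

```text
clock: 23.95
tool_pos: [0.4758, 0.2121, 0.1029]
eef_rot: [1.996, 2.415, -0.059]
force: [-4.5, -1.1, 4.6]
opening: 0.0089
```

```bash
python3 st.py
```

```text
t 23.95 pos [0.4758 0.2121 0.1029] yaw 100.88 tilt [-0.018  -0.0343] j [ 0.29  0.14  1.72 -0.03  1.31  0.11] F [-4.5 -1.1  4.6] T [ 0.09  0.37 -0.06] op 0.0089
```

Emit:
jog_arm(plan=[{"dx": 0,"dy": 0,"dz": 0.001,"turn": 0},{"dx": 0,"dy": 0,"dz": 0.001,"turn": 0},{"dx": 0,"dy": 0,"dz": 0,"turn": 0}])

```text
clock: 24.25
tool_pos: [0.4758, 0.2121, 0.1051]
eef_rot: [1.994, 2.416, -0.059]
force: [-3.2, -0.5, 4.5]
opening: 0.0088
```

```bash
python3 st.py
```

```text
t 24.25 pos [0.4758 0.2121 0.1051] yaw 100.94 tilt [-0.0178 -0.0343] j [ 0.29  0.14  1.72 -0.03  1.32  0.11] F [-3.2 -0.5  4.5] T [ 0.06  0.41 -0.02] op 0.0088
```

Emit:
jog_arm(plan=[{"dx": 0,"dy": 0,"dz": 0.0008,"turn": 0},{"dx": 0,"dy": 0,"dz": 0,"turn": 0}])

```text
clock: 24.45
tool_pos: [0.4758, 0.2121, 0.1059]
eef_rot: [1.994, 2.416, -0.059]
force: [-3.2, -0.3, 4.8]
opening: 0.0084
```

Emit:
jog_arm(plan=[{"dx": 0,"dy": 0,"dz": 0.0006,"turn": 0},{"dx": 0,"dy": 0,"dz": 0,"turn": 0}])

```text
clock: 24.65
tool_pos: [0.4756, 0.212, 0.1061]
eef_rot: [1.994, 2.416, -0.06]
force: [-1.4, -0.9, 2.4]
opening: 0.0084
```

```bash
python3 st.py
```

```text
t 24.65 pos [0.4756 0.212  0.1061] yaw 100.95 tilt [-0.0184 -0.0345] j [ 0.29  0.14  1.71 -0.03  1.32  0.11] F [-1.4 -0.9  2.4] T [ 0.13  0.16 -0.07] op 0.0084
```

Emit:
jog_arm(plan=[{"dx": 0,"dy": 0,"dz": 0,"turn": 0},{"dx": 0,"dy": 0,"dz": 0,"turn": 0},{"dx": 0,"dy": 0,"dz": 0,"turn": 0},{"dx": 0,"dy": 0,"dz": 0.003,"turn": 0},{"dx": 0,"dy": 0,"dz": 0.015,"turn": 0},{"dx": 0,"dy": 0,"dz": 0.02,"turn": 0},{"dx": 0,"dy": 0,"dz": 0.02,"turn": 0},{"dx": 0,"dy": 0,"dz": 0,"turn": 0}], grip=0.65)

```text
clock: 25.45
tool_pos: [0.4759, 0.2118, 0.1663]
eef_rot: [1.994, 2.416, -0.06]
force: [-0.5, -0.5, -0.5]
opening: 0.0297
```

```bash
python3 st.py; python3 -c "
from h import *
c,im,d=shot('wrist','w10')
yy,xx=np.mgrid[0:400,0:640]
P=withdepth(c,np.c_[xx.ravel(),yy.ravel()],d.ravel()).reshape(400,640,3)
m=(np.hypot(P[...,0]-.4745,P[...,1]-.2115)<.022)&(P[...,2]>.112)&(P[...,2]<.146)
print(m.sum(),np.median(P[m],axis=0),cv2.minAreaRect((P[m][:,:2]*1000).astype(np.float32)))
"; python3 fl.py w10
```

```text
t 25.45 pos [0.4759 0.2118 0.1663] yaw 100.95 tilt [-0.0183 -0.0349] j [ 0.29  0.09  1.64 -0.03  1.44  0.1 ] F [-0.5 -0.5 -0.5] T [-0.01  0.02  0.  ] op 0.0297
1026 [0.47429885 0.21511911 0.12842748] ((474.83880615234375, 212.0246124267578), (8.891241073608398, 33.52217102050781), 10.963202476501465)
flange 15872 slope [-0.0007  0.0019] z@centre 0.08
box 12001 slope [-0.0002  0.0018] z@centre 0.0751
((474.8993835449219, 211.1227264404297), (98.26789855957031, 97.4998779296875), 11.02780532836914)
```

View pics/w10.png

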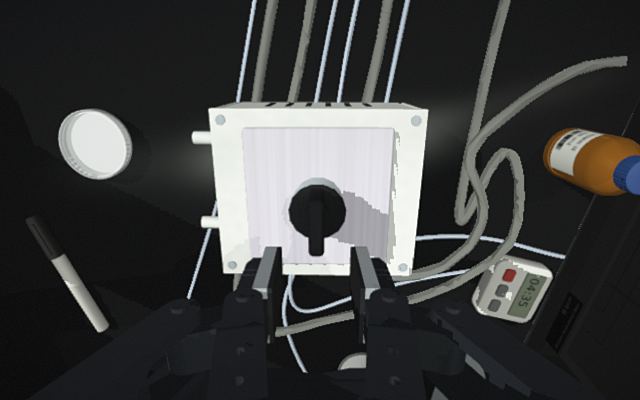

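The wing top now sits at z = 0.128, against 0.141 with the knob up, so the knob is held about 12.7 mm down. The wing is at yaw 101° against the box's 10.7°, so it lies across the box. I'll back off a little more and hand in.

Emit:
jog_arm(plan=[{"dx": 0,"dy": 0,"dz": 0.03,"turn": 0},{"dx": 0,"dy": 0,"dz": 0.03,"turn": 0},{"dx": 0,"dy": 0,"dz": 0,"turn": 0},{"dx": 0,"dy": 0,"dz": 0,"turn": 0}])

```text
clock: 25.9
tool_pos: [0.4743, 0.2113, 0.2236]
eef_rot: [1.996, 2.419, -0.068]
force: [-0.6, -0.7, -1.4]
opening: 0.0297
```

```bash
python3 st.py; python3 -c "
from h import *
c,im,d=shot('wrist','w11')
yy,xx=np.mgrid[0:400,0:640]
P=withdepth(c,np.c_[xx.ravel(),yy.ravel()],d.ravel()).reshape(400,640,3)
m=(np.hypot(P[...,0]-.4745,P[...,1]-.2115)<.022)&(P[...,2]>.112)&(P[...,2]<.146)
print(np.median(P[m],axis=0),cv2.minAreaRect((P[m][:,:2]*1000).astype(np.float32)))
"; python3 fl.py w11; python3 -c "
from h import *
print(workorder.hand_in())"
```

```text
t 25.9 pos [0.4743 0.2113 0.2236] yaw 100.96 tilt [-0.0238 -0.0365] j [ 0.29  0.06  1.55 -0.03  1.56  0.1 ] F [-0.6 -0.7 -1.4] T [-0.02 -0.03  0.04] op 0.0297
[0.47445244 0.2144228  0.12852214] ((474.7928161621094, 211.90164184570312), (8.695223808288574, 33.7316780090332), 11.44976806640625)
flange 11474 slope [-0.0005  0.0035] z@centre 0.08
box 8838 slope [-0.0003  0.0018] z@centre 0.0751
((474.86749267578125, 211.19622802734375), (98.09528350830078, 96.96902465820312), 11.091362953186035)
the job is handed in; nothing more can be done
None
```

The cover is seated in the box's opening, its wing knob is pressed down and locked, and I handed the job in at about 26 s. No verdict was reported.

**What I did:** I lifted the cover by its wing, set it in the opening and let it settle with the knob up. I then lined the wing up with the slot and pressed by feel in small steps until the knob stopped going down. From there I backed off about 1 mm and turned it about 90° clockwise. Easing it up, it caught 4.5 mm above the bottom, which is where the detent should be, and I released it.

**Last checks (wrist camera):**

| Check | Measured |
|---|---|
| Flange above the box top | 4.9 mm, flat |
| Cover centre off the opening's centre | under 1 mm |
| Wing yaw | 101° (box 10.7°), so within about 1° of straight across |
| Knob held down after letting go | about 12.6 mm (wing top from 0.141 to 0.1285 m) |

- **Forces:** the readings between steps stayed under about 7 N. I only read the force at the end of each step, so brief peaks within a step were not recorded.
- **Keeper depth:** the camera put the keeper about 3 mm above nominal. The bottom I felt and the locked height agree with that.
- **Bystanders:** nothing else was touched as far as I could tell from the pictures, but I did not re-measure the timer, fuse box or memory stick at the end.
- **Tool tilt:** the tool gradually tilted by about 0.04 rad, which the jog commands could not correct. While gripped for the press, the cover leaned by about 0.013 rad; it lay flat once pressed and after release.

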